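Repack the drag brake of a leaf-strip winder

TASK

Finish packing the drag brake on the sloping face of the strip winder: slide the cork-faced toothed disc down the splined hub until it lies flat on the steel plate already fitted there. Then put the second steel plate on top of the disc, its slotted tab pointing the opposite way to the first plate's tab and fitting over the free anchor post, and press it home until the spring latch has snapped back over the end of its tab. Let go of it all and do not disturb the other things on the bench.

Things in the scene. Friction and masses are not known exactly. Their poses are not given: they have to be found in the camera images.
- fitted_plate: Steel tabbed plate already fitted on the green strip winder's sloping face; fixed. Origin: on the spindle axis, on this plate's upper face, where the disc must lie. z: out along the spindle, 30 deg from vertical; x: up the slope, as its own tab points; y: level. Ring 56 mm across, 5 mm thick, tab 30 mm wide out to x = 65 mm with an anchor post at x = 50 mm, its top at z = 25 mm. Face plate at z = -19 mm
- hub_top (a point): tip of the golden hub, on the spindle axis, 33 mm along z from the origin of fitted_plate (same axes). The hub: round core 21 mm across, tapered over the last 6 mm; six straight splines, 30 mm over them, each 6 mm wide, whose ridged upper ends are at z = 26 mm. Nothing but the posts stands within 55 mm of the axis
- hub (a joint): turn of the hub about the spindle (rad), growing anticlockwise seen from its free end; at 0 one of its six splines (60 deg apart) points along x of fitted_plate. It turns under a light drag (0.04 N m)
- free_post (a point): tapered tip of the free anchor post: 7 mm across, at x = -50 mm in fitted_plate (down the slope), tip at z = 25 mm (same axes). The second plate's slot goes over it
- latch (a joint): spring latch: how far its brass bolt is pushed back down the slope (m); 0 out (shut), 0.011 fully back. Bolt 16 mm wide; bevelled nose from x = -58.5, z = 15 mm (frame of fitted_plate) out and up to x = -69, z = 29 mm; flat underside at z = 13.5 mm. A tab pressed down on the bevel pushes it back (spring 1.6 to 3 N, about 4 to 8 N of push along the spindle); then it snaps out over the tab
- latch_guide (a point): middle of the top of the latch's dark guide, 26 mm wide, at x = -73 to -95 mm in fitted_plate, top at z = 35.5 mm; a red thumb button sticks out beyond it to x = -111 mm
- disc_center (a point): Cork-faced disc, 6 mm thick, 55 g, flat on a rest; the point is its centre, half-way up. 68 mm across, two flats 60 mm apart (own y = +-30 mm, each 32 mm long) to grip. Bore 34 mm; six steel teeth inwards, 25 mm between opposite tips, 4.5 mm wide, at 30, 90, 150.. deg from own x: they pass between the splines when own x lies along any spline (2 mm play, 8 deg of turn). Faces alike
- plate_center (a point): Second steel plate, 5 mm thick, 100 g, flat on the other rest; the point is the centre of its ring, half-way up. Ring 56 mm across, plain 34 mm bore (2 mm play over the splines), one tab along own x. When fitted, its underside is 6 mm above the origin of fitted_plate and its x points down the slope. Faces alike. The disc below it is wider than the ring: carry it by the tab
- plate_tab (a point): grip point on the second plate's tab, 48 mm along own x from the ring's centre, half-way up. Tab 30 mm wide (own y), straight sides from 27 to 65 mm from the ring's centre; slot 11 mm wide from 41 to 58 mm, which goes over the free post. A press on the tab close to the post sends it past the latch
- rest_a: low square wooden rest block, 44 x 44 mm and 24 mm high, fixed; origin at the centre of its underside
- rest_b: the other wooden rest, of the same size
- worn_disc: bystander: old black drag disc of the same shape, lying on the table, not to be used; origin at the centre of its underside
- reel: bystander: empty wooden reel 80 mm across, 55 mm high; origin at the centre of its underside
- screwdriver_grip (a point): bystander: orange screwdriver lying on the table; the middle of its handle
- glue: bystander: white glue bottle, 48 mm across, 130 mm high; origin under its centre
- gourd: bystander: orange gourd ornament, 83 mm across, 144 mm high; origin under its centre
- figure: bystander: small dark bird figure, 145 mm high; origin under its centre
Things that resemble listed ones, but are neither listed nor needed, are in the scene too. Of the things that look like the part that bears plate_center, the largest one is meant.

How it is judged:
On the way, in this order (a step that is already met when the one before it is completed fails the run):
1. the cork disc is fully home on the splined hub, flat on the fitted plate (z of disc_center in the frame of fitted_plate between 0.0005 and 0.005 m and x of disc_center in the frame of fitted_plate between -0.0045 and 0.0045 m and y of disc_center in the frame of fitted_plate between -0.0045 and 0.0045 m and angle between the z axis of disc_center and the z axis of fitted_plate, either way round below 0.08 rad), for 0.2 s.
2. the second plate is home on the disc, its tab over the free post on the opposite side, and the latch has sprung back over it (all of step 1 and z of plate_center in the frame of fitted_plate between 0.006 and 0.0112 m and x of plate_center in the frame of fitted_plate between -0.0045 and 0.0045 m and y of plate_center in the frame of fitted_plate between -0.0045 and 0.0045 m and angle between the z axis of plate_center and the z axis of fitted_plate, either way round below 0.08 rad and x of plate_tab in the frame of fitted_plate below -0.04 m and y of plate_tab in the frame of fitted_plate between -0.006 and 0.006 m and value of joint latch below 0.0015 m), for 0.2 s.
At the end, for the whole second after the job is handed in: Disc centre 0.5 to 5 mm, plate centre 6 to 11.2 mm above the fitted plate's face; both within 4.5 mm of the axis in x and y, flat to 0.08 rad, at rest; plate's tab down the slope (grip point beyond x = -40 mm, within 6 mm sideways); latch back out to under 1.5 mm (all of step 2 and linear speed of each of disc, plate below 0.02 m/s); the robot touches nothing.
It fails at once if a bystander (worn disc, reel, screwdriver, glue bottle, gourd or bird figure) was moved by more than 30 mm (distance of any of worn_disc, reel, screwdriver_grip, glue, gourd, figure from where it was at the start of the episode above 0.03 m).
It also fails if it takes over 59 s, if anything falls off the work surface, if the arm or the gripper's body presses on something with over 40 N, if the wrist force passes 120 N, or if a joint passes its speed limit or range.

ROBOT

A 6-joint arm with a two-finger parallel gripper is mounted at the origin on the work surface. World frame = base frame: x ahead of the robot, y to its left, z up, the work surface at z = 0. Lengths are in m, angles in rad, forces in N, time in s.
With the tool pointing down it reaches from about 0.35 to 0.85 m from the base axis. Payload 8.1 kg.
Tool frame: the origin (TCP) lies at the very end of the fingers, on their centre line; the grasp point (between the pads) lies 19 mm behind it (pinch_z is the distance from the TCP to the grasp point, in m); z points along the fingers, y is the direction in which the jaws open and shut (so a half turn about z gives the same grasp; the last joint's range is limited). The gripper opens to 93 mm and grips with 3 to 60 N. Pads are 15 mm wide; open, the fingers measure 128 mm over their backs; the gripper's body (75 mm by 188 mm) begins 65 mm behind the grasp point.
Start: joints at [1.114, 0.13, 1.488, -0, 1.523, -0.085], TCP at [0.218, 0.559, 0.181] pointing down, gripper open.
Joint ranges: [-2.96, 2.96], [-0.89, 2.26], [0.02, 2.5], [-1.34, 4.48], [0, 2.73], [-2.66, 2.66]. Speed limits (rad/s): [2.39, 2.39, 2.79, 3.14, 3.14, 3.14].

INTERFACE

Orientations are given as a rotation vector (axis times angle).
In Python, from plant import * gives the robot as it stands.
- The arm moves only by the tool move_arm, never from a script. Its argument "series" is a list of rows, each a list of 7 numbers: the shift along the tool's x, y, z each as a share of 10 cm, from -1 to 1, then the turn, a rotation vector about the tool's x, y, z each as a share of 180 degrees, from -1 to 1, then the opening, from -1 (shut) to 1 (fully open). In form: [[dx, dy, dz, rx, ry, rz, jaw], ...]. A call has 1 to 8 rows; each row is the pose to reach, as a shift and turn from the pose commanded when the call began, along the tool's axes at that moment, turning the shorter way round; what a row does not reach only later rows make up. A row lasts 1/10 s, in which the tool goes at most 50 mm and 8.59 degrees, less where a joint would pass 70% of its speed; a pose out of reach is approached as far as the arm can. A call with a number of a shift or a turn outside -1 to 1 is refused whole. A call with a gripper value outside its range is refused whole. The fingers move at their own pace and stop on an object; "squeeze" is the grip in N (left out, the last holds). Time passes only in rows, so rows that repeat a pose let the fingers close. It gives the time, the measured TCP pose, the force and the opening at its end, in the units of the state.
- read_state(): the state, without advancing time (a new reading comes with each control period).
- read_camera(name): name is "scene" or "top" or "wrist"; returns a dict with "frame" (420x560x3 uint8, red, green, blue), "K" (3x3 intrinsics, pixels), "k1" (the pictures are not rectified: a ray, as slopes to the right and down, at radius r is drawn at 1 + k1 r^2 times it, then the intrinsics apply), "rvec" (rotation vector, rad) and "tvec" (3), from world to camera coordinates, as OpenCV has them. Camera axes: x right, y down, z forward; pixel columns grow to the right and rows downward; lengths in m; the calibration is good to about 2 mm. A picture is of the moment at which its call begins. There is no depth.
- close_job(): hands the job in, once; it reports no verdict.
The state is a dict: "t": time; "q": joint angles; "dq": joint speeds; "joint_torque": joint torques, N m; "tool_pos": TCP position; "orientation": TCP orientation; "force": force on the tool from outside, world axes, zero at the start; "wrist_torque": the same for the moment, N m; "opening": finger opening in m.
Only numpy, scipy, OpenCV 4.12 (cv2) and the standard library are available. Lean on these libraries where they do the work, as an engineer would, in place of code of your own. Each camera call takes 0.05 s, during which the arm holds its last target.

## Working session

There is one attempt and no reset: what is moved stays moved. The work goes in short steps, Python scripts to look and compute and a tool call to move; the robot and the scene stay as the last step left them, time stands still between calls to the robot, and variables do not carry over. Pictures are saved under pics/ and viewed, and the job is handed in when it is done.

Besides the shell and the picture viewer there is one more tool, called after "Emit:" as name(argument=value, ...), one argument or row to a line, values as JSON. move_arm: Moves the arm, as the interface text tells. Shift numbers are shares of 10 cm and turn numbers shares of 180 degrees, none past 1 either way. Its arguments: {"type":"object","properties":{"series":{"type":"array","items":{"type":"array","items":{"type":"number"}}},"squeeze":{"type":"number"}},"required":["series"]}

```bash
ls; mkdir -p pics; python3 - <<'E'
from plant import *
import cv2,numpy as np
print(read_state())
for n in ["scene","top","wrist"]:
    c=read_camera(n); cv2.imwrite(f"pics/{n}0.png",c["frame"][:,:,::-1]); print(n,c["K"].tolist(),c["k1"],c["rvec"],c["tvec"])
    np.savez(f"{n}0.npz",**c)
E
```

```text
pics
{'t': 0.0, 'q': array([ 1.11361185e+00,  1.31126931e-01,  1.48924629e+00,  4.29719500e-06,
        1.52301738e+00, -8.54309465e-02]), 'dq': array([-9.22337353e-04, -3.35189575e-04,  7.38673328e-05,  1.56813829e-03,
        8.00178680e-05, -9.01870014e-04]), 'joint_torque': array([ 1.74198076e-04, -5.59883881e+01, -4.91728556e+01,  7.68970465e-02,
        3.64109071e-02, -2.18745627e-04]), 'tool_pos': array([0.21766679, 0.55845227, 0.18022608]), 'orientation': array([-5.80502585e-01, -3.08699863e+00,  2.71867653e-03]), 'force': array([-0.01987655,  1.0156063 ,  0.25869676]), 'wrist_torque': array([ 0.01030386, -0.01016022, -0.00650053]), 'opening': 0.09276317922518088}
scene [[391.4456989015521, 0.0, 286.0873256538662], [0.0, 391.4456989015521, 198.3037708042254], [0.0, 0.0, 1.0]] -0.09811347345533224 [ 1.00049389  2.44869956 -1.07211185] [ 0.34085145 -0.2430588   1.22514049]
top [[384.02436909791857, 0.0, 270.67379167333615], [0.0, 384.02436909791857, 207.21033838932922], [0.0, 0.0, 1.0]] -0.05982680108841791 [ 2.08965141 -2.12713503  0.23028785] [0.11317286 0.58629548 0.85889088]
wrist [[344.6808235801012, 0.0, 274.84704667522016], [0.0, 344.6808235801012, 212.58269013945034], [0.0, 0.0, 1.0]] -0.015637130224220083 [-2.40646501 -1.64388208 -0.21766243] [-0.59996379 -0.03133053  0.3903201 ]
```

View pics/scene0.png

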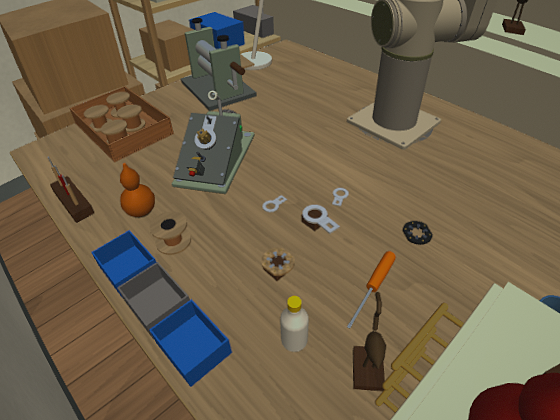

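View pics/top0.png

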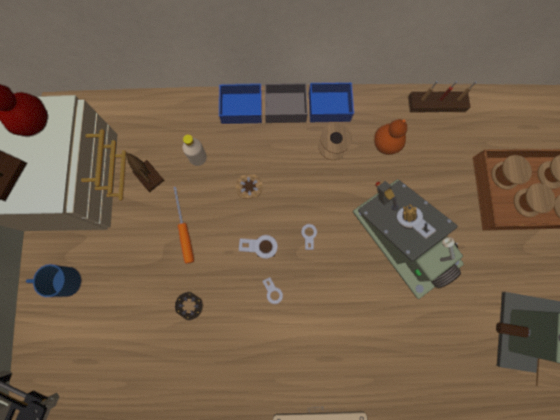

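View pics/wrist0.png

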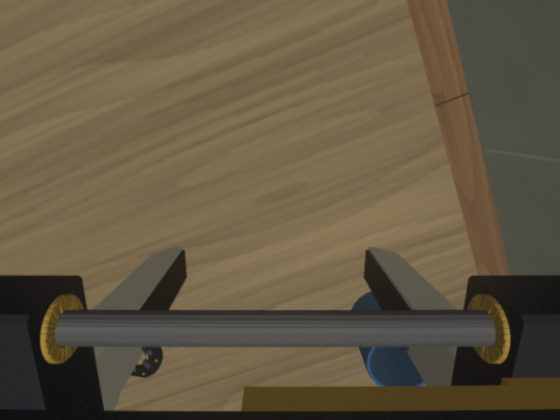

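```bash
cat > h.py <<'E'
import numpy as np,cv2
from scipy.spatial.transform import Rotation as R
def ray(c,u,v):
    K=c["K"];k=float(c["k1"]);d=np.array([(u-K[0,2])/K[0,0],(v-K[1,2])/K[1,1]])
    p=cv2.undistortPoints(np.array([[[u,v]]],float),K,np.array([k,0,0,0,0])).ravel()
    Rm=R.from_rotvec(np.ravel(c["rvec"])).as_matrix();o=-Rm.T@np.ravel(c["tvec"])
    w=Rm.T@np.array([p[0],p[1],1]);return o,w/np.linalg.norm(w)
def onz(c,u,v,z):
    o,w=ray(c,u,v);return o+w*(z-o[2])/w[2]
def onplane(c,u,v,p0,n):
    o,w=ray(c,u,v);return o+w*(np.dot(p0-o,n)/np.dot(w,n))
def tri(l):
    A=np.zeros((3,3));b=np.zeros(3)
    for o,w in l:
        P=np.eye(3)-np.outer(w,w);A+=P;b+=P@o
    x=np.linalg.solve(A,b);return x,[np.linalg.norm((np.eye(3)-np.outer(w,w))@(x-o)) for o,w in l]
def proj(c,P):
    return cv2.projectPoints(np.atleast_2d(np.array(P,float)),np.ravel(c["rvec"]).astype(float),np.ravel(c["tvec"]).astype(float),c["K"],np.array([float(c["k1"]),0,0,0,0]))[0].reshape(-1,2)
def load(n):
    return dict(np.load(n+".npz"))
def crop(c,name,u0,v0,u1,v1,s):
    f=c["frame"][v0:v1,u0:u1,::-1];cv2.imwrite("pics/"+name+".png",cv2.resize(f,None,fx=s,fy=s,interpolation=cv2.INTER_CUBIC))
E
python3 - <<'E'
from h import *
t=load("top0");s=load("scene0")
for n,c in(("t",t),("s",s)):
    print(n,ray(c,280,210))
for uv,z in [((249,186),.027),((265,246),.0265),((309,231),.01),((275,295),.01),((189,305),.006)]: print(uv,onz(t,*uv,z).round(4))
print(tri([ray(t,249,186),ray(s,277,263)]),tri([ray(t,265,246),ray(s,315,214)]))
crop(t,"tA",220,160,330,310,5.3) if 0 else None
crop(t,"t1",170,160,330,320,3.7);crop(t,"t2",340,170,470,300,4.5);crop(s,"s1",160,90,270,200,5.4);crop(s,"s2",240,170,440,290,4)
E
```

```text
t (array([0.39093115, 0.10632102, 0.96442351]), array([ 0.20630253, -0.02803819, -0.97808646]))
s (array([0.97606807, 0.53198334, 0.6637103 ]), array([-0.47524178, -0.52803247, -0.70379469]))
(249, 186) [0.6521 0.1564 0.027 ]
(265, 246) [0.4994 0.1182 0.0265]
(309, 231) [0.537  0.0073 0.01  ]
(275, 295) [0.3814 0.0959 0.01  ]
(189, 305) [0.3606 0.3057 0.006 ]
(array([0.65318239, 0.15724007, 0.02155726]), [np.float64(0.0006607489239827676), np.float64(0.0006607489239827899)]) (array([0.49872721, 0.11902564, 0.0265717 ]), [np.float64(0.0010430004454832409), np.float64(0.0010430004454831813)])
```

View pics/t1.png

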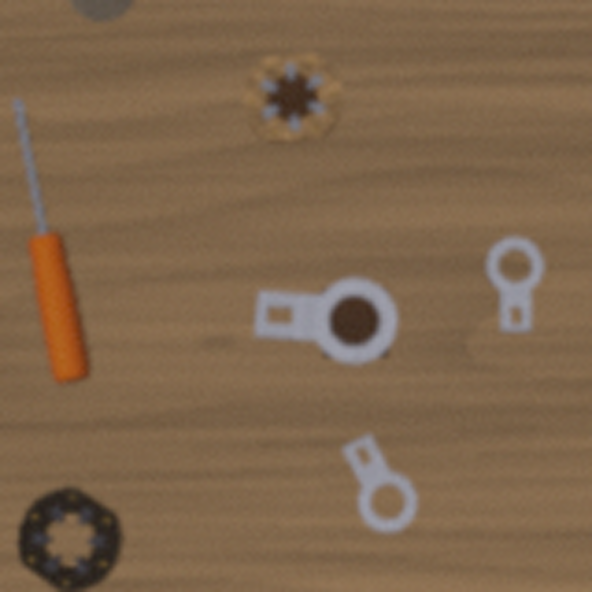

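View pics/t2.png

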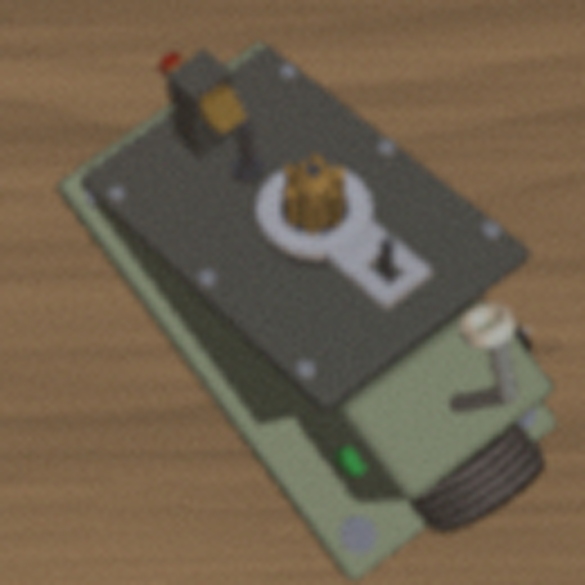

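View pics/s1.png

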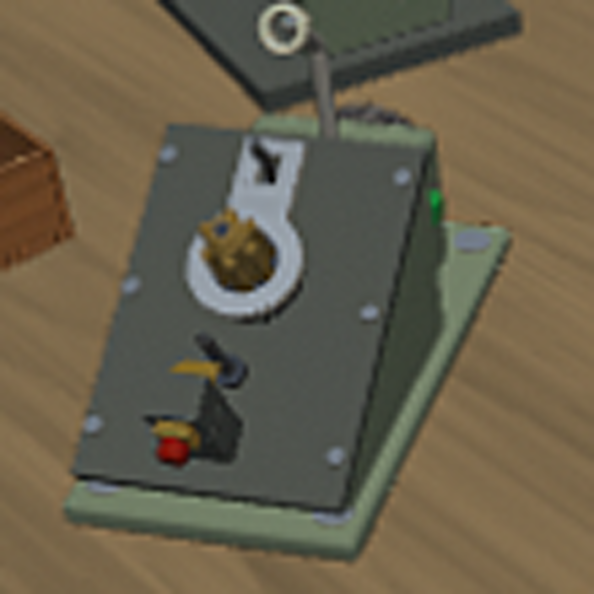

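View pics/s2.png

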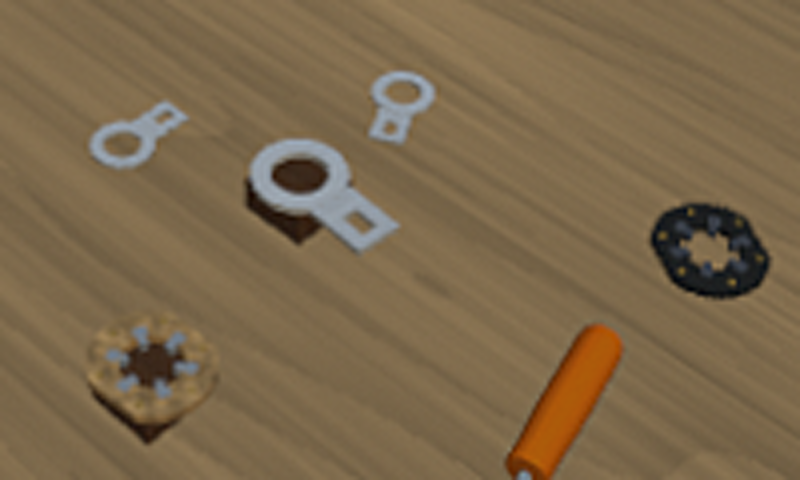

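```bash
cat >> h.py <<'E'
def T(st):
    M=np.eye(4);M[:3,:3]=R.from_rotvec(st["orientation"]).as_matrix();M[:3,3]=st["tool_pos"];return M
E
python3 - <<'E'
from plant import *
from h import *
w=load("wrist0");st=read_state();M=T(st);print(M.round(4))
Rm=R.from_rotvec(w["rvec"]).as_matrix();o=-Rm.T@w["tvec"]
print("cam in tool",M[:3,:3].T@(o-M[:3,3]),"\naxes\n",(M[:3,:3].T@Rm.T).round(3))
print(proj(w,M[:3,3]))
E
```

```text
[[-9.317e-01  3.633e-01 -6.000e-04  2.178e-01]
 [ 3.633e-01  9.317e-01 -1.300e-03  5.586e-01]
 [ 1.000e-04 -1.400e-03 -1.000e+00  1.804e-01]
 [ 0.000e+00  0.000e+00  0.000e+00  1.000e+00]]
cam in tool [ 0.07160096  0.00062271 -0.2038367 ] 
axes
 [[-0.001 -0.965 -0.262]
 [ 1.    -0.001  0.   ]
 [-0.    -0.262  0.965]]
[[273.79320287 237.7364157 ]]
```

Emit:
move_arm(
  series=[
    [-0.45,-0.2,0,0,0,0,1],
    [-0.9,-0.4,0,0,0,0,1],
  ],
)

```text
t: 0.35
tool_pos: [0.2869, 0.4886, 0.1806]
orientation: [-0.576, -3.088, 0.001]
force: [1.4, 1.8, -0.1]
opening: 0.093
```

Emit:
move_arm(
  series=[
    [-0.45,-0.2,0,0,0,0,1],
    [-0.9,-0.4,0,0,0,0,1],
  ],
)

```text
t: 0.55
tool_pos: [0.3574, 0.4176, 0.1809]
orientation: [-0.579, -3.088, 0.0]
force: [0.2, 0.2, -0.4]
opening: 0.0926
```

Emit:
move_arm(
  series=[
    [-0.45,-0.2,0,0,0,0,1],
    [-0.9,-0.4,0,0,0,0,1],
  ],
)

```text
t: 0.75
tool_pos: [0.4268, 0.3474, 0.1811]
orientation: [-0.58, -3.087, 0.0]
force: [1.1, 1.3, -0.3]
opening: 0.0932
```

Emit:
move_arm(
  series=[
    [-0.45,-0.2,0,0,0,0,1],
    [-0.9,-0.4,0,0,0,0,1],
  ],
)

```text
t: 0.95
tool_pos: [0.4962, 0.2775, 0.1811]
orientation: [-0.581, -3.087, -0.0]
force: [0.8, 1.0, -0.7]
opening: 0.0932
```

Emit:
move_arm(
  series=[
    [-0.45,-0.2,0,0,0,0,1],
    [-0.9,-0.3,0,0,0,0,1],
    [-0.9,-0.3,0,0,0,0,1],
  ],
)

```text
t: 1.25
tool_pos: [0.5714, 0.2141, 0.18]
orientation: [0.589, 3.086, -0.003]
force: [-0.1, 0.0, 0.6]
opening: 0.0932
```

Emit:
move_arm(
  series=[
    [-0.5,-0.12,0.2,0,0,0,1],
    [-0.96,-0.24,0.4,0,0,0,1],
    [-0.96,-0.24,0.4,0,0,0,1],
    [-0.96,-0.24,0.4,0,0,0,1],
  ],
)

```text
t: 1.65
tool_pos: [0.6482, 0.1604, 0.139]
orientation: [-0.583, -3.083, 0.002]
force: [-0.9, 0.1, 0.5]
opening: 0.0927
```

```bash
cat > snap.py <<'E'
import sys
from plant import *
from h import *
tag=sys.argv[1]
for n in sys.argv[2:]:
    c=read_camera(n);cv2.imwrite(f"pics/{n}{tag}.png",c["frame"][:,:,::-1]);np.savez(f"{n}{tag}.npz",**c)
s=read_state();print(s["t"],s["tool_pos"].round(4),T(s)[:3,:3].round(3).tolist(),s["force"].round(2))
E
python3 snap.py 1 wrist
```

```text
1.7 [0.6482 0.1615 0.1405] [[-0.931, 0.364, -0.002], [0.364, 0.931, 0.0], [0.002, -0.0, -1.0]] [-1.13 -0.15  1.06]
```

View pics/wrist1.png

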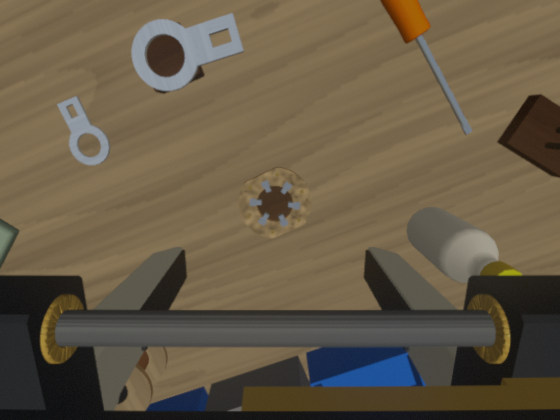

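```bash
python3 - <<'E'
from h import *
w=load("wrist1");crop(w,"w1c",225,155,325,250,6)
crop(w,"w1p",110,0,260,110,5)
# steel teeth mask
f=w["frame"].astype(int);sub=np.zeros(f.shape[:2],bool);sub[155:250,225:325]=1
hsv=cv2.cvtColor(w["frame"],cv2.COLOR_RGB2HSV)
P=lambda m:[(onz(w,*c,.030)[:2].round(4).tolist(),c.round(1).tolist(),s) for c,s in m]
m=((f[...,2]-f[...,0])>-5)&sub&(f.sum(2)>300)
n,l,st,cen=cv2.connectedComponentsWithStats(m.astype(np.uint8))
for i in range(1,n):
    if st[i,4]>8: print(cen[i].round(1),st[i,4],onz(w,*cen[i],.030)[:2].round(4))
E
```

```text
[265.8 185.7] 66 [0.6336 0.1579]
[285.8 187.4] 69 [0.6418 0.1744]
[254.6 202. ] 66 [0.6441 0.1424]
[294.  204.9] 67 [0.6601 0.1756]
[263.4 219. ] 60 [0.6624 0.1439]
[282.5 220.4] 61 [0.6703 0.1602]
```

View pics/w1c.png

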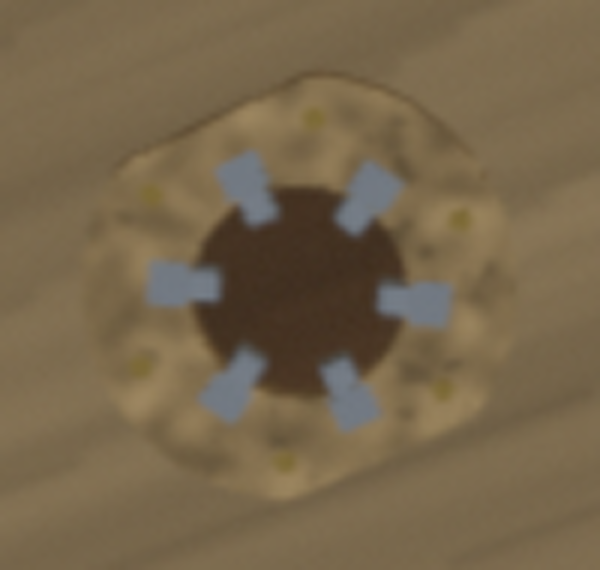

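View pics/w1p.png

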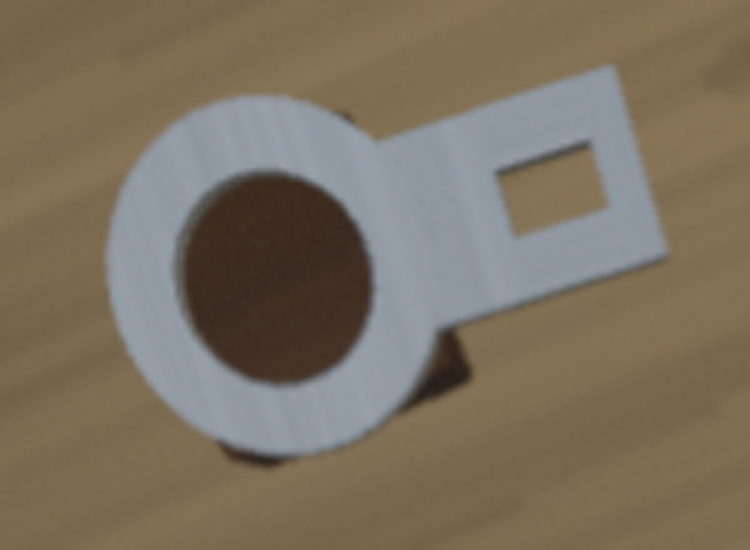

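```bash
python3 - <<'E'
from h import *
w=load("wrist1")
px=np.array([[265.8,185.7],[285.8,187.4],[254.6,202.],[294.,204.9],[263.4,219.],[282.5,220.4]])
p=np.array([onz(w,*q,.030)[:2] for q in px]);c=p.mean(0);a=np.degrees(np.arctan2(*(p-c).T[::-1]));print(c,a.round(1),np.linalg.norm(p-c,axis=1).round(4), "6-fold:",np.degrees(np.angle(np.exp(6j*np.radians(a)).mean()))/6)
t=load("top0");s=load("scene0")
c=lambda q,o,k:(q[0]/k+o[0],q[1]/k+o[1])
tt=lambda *q:ray(t,*c(q,(340,170),4.5)); ss=lambda *q:ray(s,*c(q,(160,90),5.4))
ring=tri([tt(314,209),ss(245,258)]);tabL=tri([tt(387,308),ss(305,143)]);tabR=tri([tt(432,268),ss(243,135)])
guide=tri([tt(161+10,62),ss(173,452)])
for n,v in dict(ring=ring,tab1=tabL,tab1b=tri([tt(387,308),ss(243,135)]),tab2b=tri([tt(432,268),ss(305,143)]),tab2=tabR,red=guide).items(): print(n,v[0].round(4),np.round(v[1],4))
E
```

```text
[0.65204138 0.15906214] [-176.3  123.7 -115.5   64.   -55.7    3.5] [0.0185 0.0185 0.0185 0.0184 0.0184 0.0183] 6-fold: 3.953681526207294
ring [ 0.5516 -0.2169  0.1009] [0.0012 0.0012]
tab1 [ 0.4961 -0.2375  0.1307] [0.0011 0.0011]
tab1b [ 0.5069 -0.2491  0.1304] [0.0137 0.0137]
tab2b [ 0.5047 -0.2478  0.1359] [0.0154 0.0154]
tab2 [ 0.5152 -0.2611  0.1336] [0.0008 0.0008]
red [ 0.6397 -0.1582  0.0676] [0.0018 0.0018]
```

```bash
cat >> h.py <<'E'
def frame(az,tilt=np.radians(30)):
    # az: azimuth of upslope x
    c,s=np.cos(az),np.sin(az)
    x=np.array([c*np.cos(tilt),s*np.cos(tilt),np.sin(tilt)]);y=np.array([-s,c,0]);return np.c_[x,y,np.cross(x,y)]
def mv(st,p,Rt):
    M=T(st);d=M[:3,:3].T@(np.asarray(p)-M[:3,3])/0.1;r=R.from_matrix(M[:3,:3].T@Rt).as_rotvec()/np.pi
    print("shift",d.round(3),"turn",r.round(4),"deg",(np.linalg.norm(r)*180).round(1))
    return d,r
E
python3 - <<'E'
from plant import *
from h import *
F=frame(np.radians(-145.5));print(F.round(3))
o=np.array([.5516,-.2169,.1009])
Rt=np.c_[-F[:,0],F[:,1],-F[:,2]];print(np.linalg.det(Rt));mv(read_state(),o+.11*F[:,2],Rt)
E
```

```text
[[-0.714  0.566  0.412]
 [-0.491 -0.824  0.283]
 [ 0.5    0.     0.866]]
1.0
shift [-0.785 -3.422 -0.557] turn [ 0.1791 -0.0955  0.6713] deg 126.2
```

Emit:
move_arm(
  series=[
    [-0.1,-0.3,-0.5,0.01,-0.006,0.042,1],
    [-0.2,-0.6,-0.6,0.022,-0.012,0.084,1],
    [-0.2,-1,-0.6,0.033,-0.018,0.126,1],
    [-0.2,-1,-0.6,0.044,-0.024,0.168,1],
    [-0.2,-1,-0.6,0.056,-0.03,0.21,1],
    [-0.2,-1,-0.6,0.067,-0.036,0.252,1],
    [-0.2,-1,-0.6,0.078,-0.042,0.294,1],
    [-0.2,-1,-0.6,0.09,-0.048,0.336,1],
  ],
)

```text
t: 2.5
tool_pos: [0.6307, 0.063, 0.2034]
orientation: [1.988, 2.268, -0.441]
force: [0.1, -0.1, -0.5]
opening: 0.0929
```

```bash
cat > go.py <<'E'
from plant import *
from h import *
F=frame(np.radians(-145.5))
o=np.array([.5516,-.2169,.1009])
Rt=np.c_[-F[:,0],F[:,1],-F[:,2]];mv(read_state(),o+.11*F[:,2],Rt)
E
python3 go.py
```

```text
shift [-2.308 -0.592  0.796] turn [ 0.0907 -0.0477  0.3338] deg 62.9
```

Emit:
move_arm(
  series=[
    [-0.4,-0.1,0.1,0.01,-0.006,0.042,1],
    [-0.8,-0.2,0.2,0.022,-0.012,0.084,1],
    [-1,-0.26,0.3,0.033,-0.018,0.126,1],
    [-1,-0.26,0.3,0.044,-0.024,0.168,1],
    [-1,-0.26,0.3,0.056,-0.03,0.21,1],
    [-1,-0.26,0.3,0.067,-0.036,0.252,1],
    [-1,-0.26,0.3,0.078,-0.042,0.294,1],
    [-1,-0.26,0.3,0.09,-0.048,0.336,1],
  ],
)

```text
t: 3.3
tool_pos: [0.6171, -0.0435, 0.2042]
orientation: [2.765, 0.849, -0.738]
force: [0.0, -0.1, -0.1]
opening: 0.0932
```

```bash
python3 go.py
```

```text
shift [-0.794  1.063  0.557] turn [ 0.0005 -0.0001 -0.0021] deg 0.4
```

Emit:
move_arm(
  series=[
    [-0.4,0.5,0.25,0,0,0,1],
    [-0.79,1,0.55,0,0,0,1],
    [-0.79,1,0.55,0,0,0,1],
    [-0.79,1,0.55,0,0,0,1],
    [-0.79,1,0.55,0,0,0,1],
  ],
)

```text
t: 3.8
tool_pos: [0.5944, -0.1817, 0.196]
orientation: [2.765, 0.853, -0.738]
force: [0.2, 0.5, 0.5]
opening: 0.0927
```

```bash
python3 snap.py 2 wrist; python3 go.py
```

```text
3.85 [ 0.5948 -0.1809  0.1959] [[0.715, 0.565, -0.41], [0.489, -0.825, -0.284], [-0.499, 0.003, -0.866]] [-1.29  1.16 -0.55]
shift [-0.01   0.053  0.003] turn [ 0.0006 -0.0003 -0.0008] deg 0.2
```

View pics/wrist2.png

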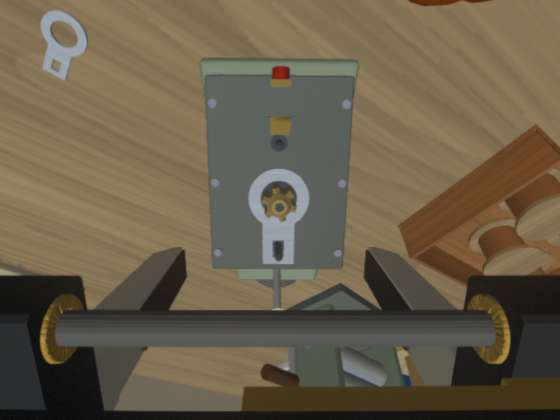

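Emit:
move_arm(
  series=[
    [0,0.05,0.3,0,0,0,1],
    [0,0.05,0.6,0,0,0,1],
    [0,0.05,0.6,0,0,0,1],
    [0,0.05,0.6,0,0,0,1],
  ],
)

```text
t: 4.25
tool_pos: [0.5727, -0.2019, 0.1433]
orientation: [2.763, 0.857, -0.742]
force: [0.1, 1.1, 0.1]
opening: 0.093
```

```bash
python3 snap.py 3 wrist; python3 -c "
from h import *
w=load('wrist3');crop(w,'w3c',190,80,370,290,2.8);crop(w,'w3h',235,170,325,260,6.5)
w=load('wrist2');crop(w,'w2c',190,50,370,290,2.5)"
```

```text
4.3 [ 0.5738 -0.2022  0.1444] [[0.715, 0.566, -0.41], [0.489, -0.824, -0.285], [-0.5, 0.003, -0.866]] [0.95 1.2  0.52]
```

View pics/wrist3.png

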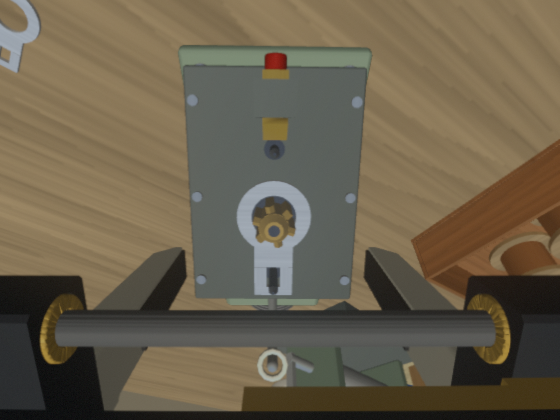

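View pics/w3h.png

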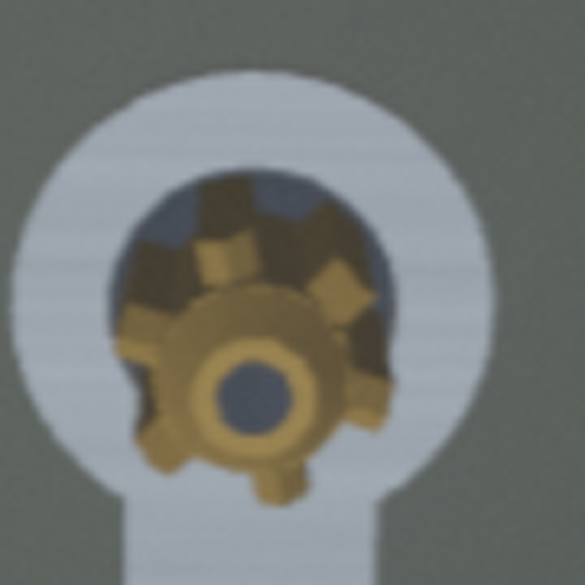

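View pics/w2c.png

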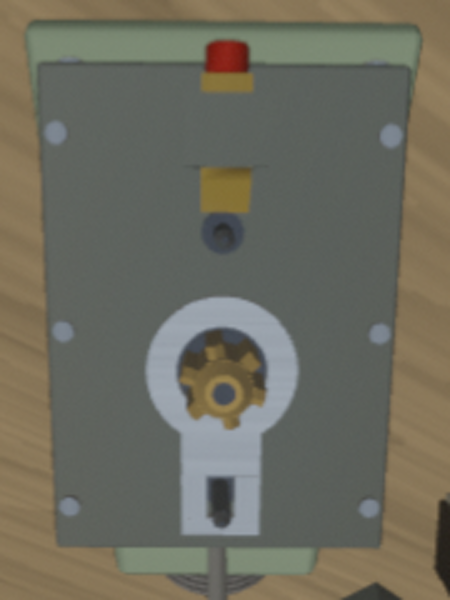

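```bash
python3 - <<'E'
from h import *
def steel(w,box):
    f=w["frame"].astype(int);m=(f.min(2)>118)&(f[...,2]>f[...,0]-2)
    z=np.zeros_like(m);z[box[1]:box[3],box[0]:box[2]]=1;return (m&z).astype(np.uint8)
res={}
for n,box in(("wrist2",(240,160,320,268)),("wrist3",(230,170,325,296))):
    w=load(n);m=steel(w,box)
    nn,l,st,cen=cv2.connectedComponentsWithStats(m);i=1+np.argmax(st[1:,4]);m=(l==i).astype(np.uint8)
    cs,_=cv2.findContours(m,cv2.RETR_EXTERNAL,cv2.CHAIN_APPROX_NONE);c=max(cs,key=len).reshape(-1,2).astype(float)
    print(n,st[i])
    tb=c[c[:,1]>c[:,1].max()-8]
    ymax=c[:,1].max();print("tab bottom row",ymax, "cols",tb[:,0].min(),tb[:,0].max())
    # ring points: upper portion
    top=c[:,1].min();wd=np.ptp(c[:,0]);rp=c[c[:,1]<top+wd*0.7]
    for it in range(3):
        el=cv2.fitEllipse(rp.astype(np.float32))
    print("ellipse",el)
    res[n]=(w,el,tb,ymax,c)
t=load("top0");s=load("scene0")
# iterate plane
F=frame(np.radians(-145.5));o=np.array([.5516,-.2169,.1009])
for n,(w,el,tb,ymax,c) in res.items():
    # project contour to plane, fit circle with trimmed points
    P=np.array([onplane(w,*q,o,F[:,2]) for q in c])-o; L=P@F
    k=L[:,0]<20
    A=np.c_[2*L[k,:2],np.ones(k.sum())];sol=np.linalg.lstsq(A,(L[k,:2]**2).sum(1),rcond=None)[0]
    r=np.sqrt(sol[2]+sol[0]**2+sol[1]**2);print(n,"circle",(sol[:2]*1e3).round(2),"r",(r*1e3).round(2))
    tabp=L[(L[:,0]>.035)]
    for sg in(1,-1):
        e=tabp[(sg*tabp[:,1]>.010)&(tabp[:,0]<.058)];pf=np.polyfit(e[:,0],e[:,1],1);print("edge",sg,np.degrees(np.arctan(pf[0])).round(2),pf[1]*1e3)
    print("tab xmax",L[:,0].max())
r=[ray(res[n][0],*res[n][1][0]) for n in res]
print("tri wrist",tri(r));
hub=[ray(res["wrist3"][0],274.2,231.2)]
E
```

```text
wrist2 [ 248  169   61   95 2706]
tab bottom row 263.0 cols 263.0 293.0
ellipse ((278.2321472167969, 197.67901611328125), (58.17744064331055, 60.120872497558594), 82.80437469482422)
wrist3 [ 237  181   74  114 3805]
tab bottom row 294.0 cols 254.0 291.0
ellipse ((273.3949279785156, 216.18861389160156), (70.61689758300781, 73.6282730102539), 89.72858428955078)
wrist2 circle [15.71 -1.3 ] r 36.96
edge 1 0.55 12.539131013016856
edge -1 1.35 -17.605400914199578
tab xmax 0.06297206110721619
wrist3 circle [15.46 -1.39] r 36.44
edge 1 -1.99 14.742835198689825
edge -1 -1.02 -16.088702694558343
tab xmax 0.0633056623761417
tri wrist (array([ 0.55392477, -0.2137955 ,  0.1007828 ]), [np.float64(5.165555932169684e-05), np.float64(5.1655559321677663e-05)])
```

```bash
cat > ringfit.py <<'E'
from h import *
def steel(w,box,th=118):
    f=w["frame"].astype(int);m=(f.min(2)>th)&(f[...,2]>f[...,0]-2)
    z=np.zeros_like(m);z[box[1]:box[3],box[0]:box[2]]=1;return (m&z).astype(np.uint8)
def cont(m):
    nn,l,st,cen=cv2.connectedComponentsWithStats(m);i=1+np.argmax(st[1:,4]);m=(l==i).astype(np.uint8)
    cs,_=cv2.findContours(m,cv2.RETR_EXTERNAL,cv2.CHAIN_APPROX_NONE);return max(cs,key=len).reshape(-1,2).astype(float)
def circ(L):
    A=np.c_[2*L,np.ones(len(L))];s=np.linalg.lstsq(A,(L**2).sum(1),rcond=None)[0];return s[:2],np.sqrt(s[2]+s[0]**2+s[1]**2)
def ringtab(w,c,o,F,tabsign=1):
    L=(np.array([onplane(w,*q,o,F[:,2]) for q in c])-o)@F
    k=tabsign*L[:,0]<.015
    ctr,r=circ(L[k,:2])
    k=(tabsign*L[:,0]<.018+tabsign*ctr[0]*0);ctr,r=circ(L[k,:2])
    tp=L[(tabsign*L[:,0]>.033)&(tabsign*L[:,0]<.060)];es=[]
    for sg in(1,-1):
        e=tp[sg*(tp[:,1]-ctr[1])>.012];pf=np.polyfit(e[:,0],e[:,1],1);es.append((np.degrees(np.arctan(pf[0])),(np.polyval(pf,tabsign*.048)-ctr[1])*1e3))
    return ctr,r,es,(tabsign*L[:,0]).max()
E
python3 - <<'E'
from ringfit import *
o=np.array([.553,-.215,.101]);F=frame(np.radians(-145.5))
for n,box in(("wrist2",(240,160,320,268)),("wrist3",(230,170,325,296))):
    w=load(n);c=cont(steel(w,box))
    for dz in(-.004,0,.004):
        ctr,r,es,xm=ringtab(w,c,o+F[:,2]*dz,F)
        print(n,dz,"world",(o+F@np.r_[ctr,dz]).round(4),"r",(r*1e3).round(2),np.round(es,2).tolist(),xm.round(4))
E
```

```text
wrist2 -0.004 world [ 0.5508 -0.216   0.0977] r 28.29 [[0.55, 14.36], [1.25, -15.4]] 0.0661
wrist2 0 world [ 0.553  -0.2144  0.1008] r 27.94 [[0.55, 14.2], [1.16, -15.17]] 0.0643
wrist2 0.004 world [ 0.5553 -0.2127  0.1038] r 27.58 [[0.55, 14.03], [0.98, -14.94]] 0.0626
wrist3 -0.004 world [ 0.5505 -0.2162  0.0979] r 28.5 [[-1.76, 14.52], [-1.02, -15.85]] 0.0667
wrist3 0 world [ 0.553  -0.2145  0.1008] r 28.06 [[-1.78, 14.26], [-1.02, -15.63]] 0.0645
wrist3 0.004 world [ 0.5555 -0.2128  0.1037] r 27.61 [[-1.62, 14.01], [-1.02, -15.42]] 0.0624
```

```bash
python3 - <<'E'
from ringfit import *
o=np.array([.553,-.2145,.1008]);F=frame(np.radians(-145.5))
for n,pts,k,off in(("wrist3",[(192,100),(357,102),(196,197),(350,198),(201,280),(344,280)],1,(0,0)),("wrist2",[(55,132),(391,135),(63,331),(380,333),(69,506),(369,508)],2.5,(190,50))):
    w=load(n)
    L=np.array([(onplane(w,p[0]/k+off[0],p[1]/k+off[1],o-.019*F[:,2],F[:,2])-o)@F for p in pts])*1e3
    print(L.round(1).tolist())
    m=(L[::2]+L[1::2])/2;print("mid",m.round(2).tolist())
w=load("wrist3");k=6.5;f=lambda q,z:((onplane(w,q[0]/k+235,q[1]/k+170,o+z*F[:,2],F[:,2])-o)@F*1e3).round(2)
print("tip",f((255,398),.033)) 
sp=np.array([f(q,.026) for q in[(226,260),(345,293),(370,408),(280,490),(160,450),(132,332)]]);print(sp.tolist())
c=sp[:,:2].mean(0);a=np.degrees(np.arctan2(sp[:,1]-c[1],sp[:,0]-c[0]));print(c,a.round(1),np.hypot(*(sp[:,:2]-c).T).round(1),np.degrees(np.angle(np.exp(6j*np.radians(a)).mean()))/6)
print(proj(w,[o+F@np.array([-.05,0,.025]),o+F@np.array([.05,0,.025])]).round(1))
crop(w,"w3post",245,120,305,170,9);crop(w,"w3post2",245,255,305,305,9)
E
```

```text
[[-86.4, -61.1, -19.0], [-84.8, 63.2, -19.0], [-11.7, -62.5, -19.0], [-10.6, 61.9, -19.0], [61.7, -62.8, -19.0], [61.9, 60.8, -19.0]]
mid [[-85.57, 1.06, -19.0], [-11.17, -0.32, -19.0], [61.81, -1.0, -19.0]]
[[-86.4, -60.7, -19.0], [-84.9, 63.1, -19.0], [-12.2, -61.4, -19.0], [-10.9, 62.4, -19.0], [60.8, -62.5, -19.0], [62.3, 61.3, -19.0]]
mid [[-85.63, 1.19, -19.0], [-11.54, 0.52, -19.0], [61.51, -0.61, -19.0]]
tip [ 0.32  0.65 33.  ]
[[-12.56, -2.37, 26.0], [-8.95, 10.12, 26.0], [3.78, 12.89, 26.0], [13.06, 3.31, 26.0], [8.47, -9.55, 26.0], [-4.72, -12.33, 26.0]]
[-0.15333333  0.345     ] [-167.7  132.    72.6   12.6  -48.9 -109.8] [12.7 13.2 13.1 13.5 13.1 13.5] 11.80527215132166
[[273.1 154.3]
 [273.5 292.4]]
```

View pics/w3post.png

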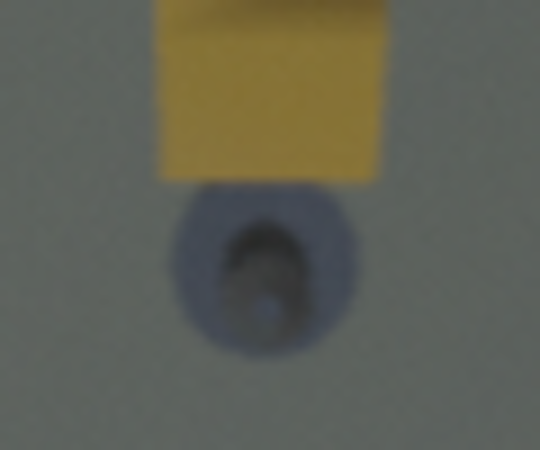

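Emit:
move_arm(
  series=[
    [0,0,-0.5,0,0,0,1],
    [0,0,-1,0,0,0,1],
    [0,0,-1,0,0,0,1],
  ],
)

```text
t: 4.6
tool_pos: [0.6196, -0.1729, 0.2395]
orientation: [2.762, 0.854, -0.717]
force: [0.5, 0.1, 1.0]
opening: 0.0932
```

```bash
cat > god.py <<'E'
import sys
from plant import *
from h import *
a=np.radians(float(sys.argv[4]));y=np.array([np.cos(a),np.sin(a),0]);z=np.array([0,0,-1.])
mv(read_state(),[float(v) for v in sys.argv[1:4]],np.c_[np.cross(y,z),y,z])
E
python3 god.py .652 .159 .13 3.95
```

```text
shift [ 2.393 -2.565 -0.128] turn [-0.0807  0.1502 -0.3236] deg 65.8
```

Emit:
move_arm(
  series=[
    [0.3,-0.3,0,-0.01,0.019,-0.04,1],
    [0.6,-0.6,0,-0.02,0.037,-0.08,1],
    [1,-1,0,-0.03,0.056,-0.12,1],
    [1,-1,0,-0.04,0.075,-0.16,1],
    [1,-1,0,-0.05,0.094,-0.2,1],
    [1,-1,0,-0.06,0.112,-0.24,1],
    [1,-1,0,-0.07,0.131,-0.28,1],
    [1,-1,0,-0.0807,0.1502,-0.3236,1],
  ],
)

```text
t: 5.4
tool_pos: [0.6306, -0.0426, 0.1825]
orientation: [-2.136, -2.292, 0.009]
force: [0.5, 1.2, -0.3]
opening: 0.0932
```

```bash
python3 god.py .652 .159 .13 3.95
```

```text
shift [1.995 0.36  0.527] turn [-0.0033 -0.0009  0.0005] deg 0.6
```

Emit:
move_arm(
  series=[
    [0.5,0.1,0,0,0,0,1],
    [1,0.2,0,-0.003,-0.001,0,1],
  ],
)

```text
t: 5.6
tool_pos: [0.6441, 0.0541, 0.1821]
orientation: [-2.155, -2.285, 0.004]
force: [0.3, 0.5, -1.1]
opening: 0.0929
```

Emit:
move_arm(
  series=[
    [0.5,0.1,0.3,0,0,0,1],
    [0.99,0.16,0.53,0,0,0,1],
    [0.99,0.16,0.53,0,0,0,1],
    [0.99,0.16,0.53,0,0,0,1],
  ],
)

```text
t: 6.0
tool_pos: [0.6513, 0.1579, 0.1258]
orientation: [-2.142, -2.292, 0.01]
force: [0.0, -0.3, 0.1]
opening: 0.093
```

```bash
python3 snap.py 4 wrist; cat > teeth.py <<'E'
from h import *
def teeth(w,box,z):
    f=w["frame"].astype(int);sub=np.zeros(f.shape[:2],bool);sub[box[1]:box[3],box[0]:box[2]]=1
    m=((f[...,2]-f[...,0])>-5)&sub&(f.sum(2)>300)
    n,l,st,cen=cv2.connectedComponentsWithStats(m.astype(np.uint8))
    return np.array([cen[i] for i in range(1,n) if 25<st[i,4]<300])
E
python3 - <<'E'
from teeth import *
w=load("wrist4");px=teeth(w,(220,140,330,250),0);print(px.round(1).tolist())
p=np.array([onz(w,*q,.030)[:2] for q in px]);c=p.mean(0);a=np.degrees(np.arctan2(*(p-c).T[::-1]));print(c,a.round(1),np.linalg.norm(p-c,axis=1).round(4), "6-fold:",np.degrees(np.angle(np.exp(6j*np.radians(a)).mean()))/6)
crop(w,"w4",200,120,350,260,5)
E
python3 god.py .652 .159 .13 3.95
```

```text
6.05 [0.6521 0.1559 0.1269] [[-0.066, 0.998, -0.006], [0.998, 0.066, -0.002], [-0.002, -0.006, -1.0]] [-0.88 -1.31  0.44]
[[264.6, 184.4], [285.6, 184.2], [254.6, 202.0], [296.0, 202.0], [265.2, 219.3], [285.3, 219.3]]
[0.65201408 0.15912225] [ 124.1   64.2 -176.3    3.9 -115.6  -56.5] [0.0185 0.0186 0.0184 0.0186 0.0185 0.0184] 6-fold: 3.975955137213313
shift [ 0.031  0.001 -0.031] turn [-0.002   0.0005 -0.001 ] deg 0.4
```

View pics/w4.png

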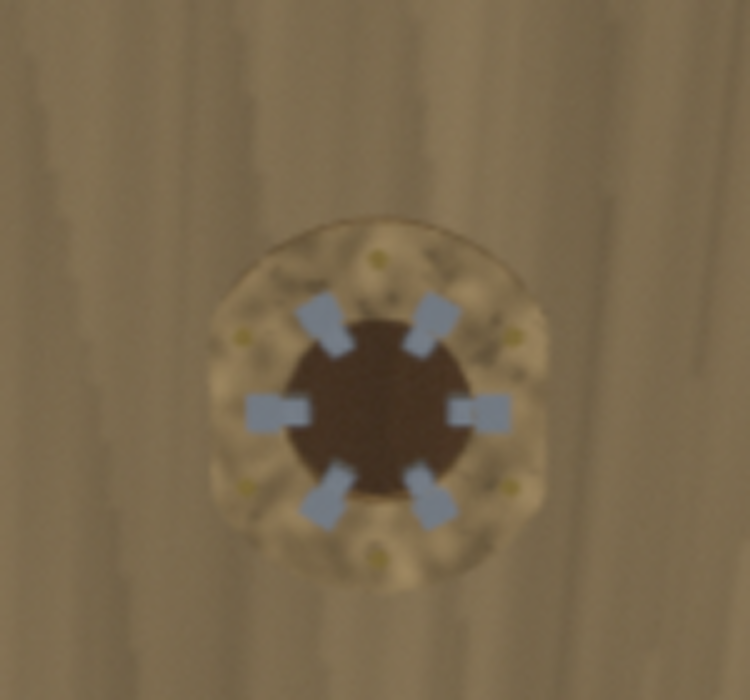

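```bash
python3 - <<'E'
from h import *
s=load("scene0")
for q in[(150,440),(95,393),(198,410)]:
    p=onz(s,q[0]/4+240,q[1]/4+170,0)[:2]-[.652,.159];print(p.round(4),np.degrees(np.arctan2(p[1],p[0])).round(1))
E
python3 god.py .652 .1591 .014 3.95
```

```text
[0.0189 0.0186] 44.5
[ 0.0191 -0.0232] -50.5
[-0.0116  0.0224] 117.4
shift [0.034 0.008 1.129] turn [-0.002   0.0005 -0.001 ] deg 0.4
```

Emit:
move_arm(
  series=[
    [0.03,0,0.4,0,0,0,1],
    [0.03,0,0.8,0,0,0,1],
    [0.03,0,0.98,0,0,0,1],
    [0.03,0,0.98,0,0,0,1],
  ],
)

```text
t: 6.45
tool_pos: [0.6488, 0.1558, 0.0252]
orientation: [-2.147, -2.284, 0.016]
force: [-0.9, -0.5, -0.9]
opening: 0.0931
```

```bash
python3 god.py .652 .1591 .014 3.95
```

```text
shift [0.031 0.035 0.112] turn [-0.0039  0.0007 -0.0024] deg 0.8
```

```bash
cat >> h.py <<'E'
def avg(n=6):
    import plant
    L=[]
    for i in range(n):
        plant.read_camera("wrist");L.append(plant.read_state())
    s=dict(L[-1]);P=np.array([l["tool_pos"] for l in L]);s["tool_pos"]=P.mean(0)
    s["orientation"]=R.from_rotvec([l["orientation"] for l in L]).mean().as_rotvec()
    s["force"]=np.mean([l["force"] for l in L],0)
    print("t",s["t"],"pos",s["tool_pos"].round(4),"std",P.std(0).round(4),"F",s["force"].round(1),"open",round(s["opening"],4));return s
E
sed -i 's/read_state()/avg()/' god.py; python3 god.py .652 .1591 .014 3.95
```

```text
t 6.75 pos [0.6523 0.1573 0.03  ] std [0.0008 0.0005 0.0011] F [0.1 0.1 0.1] open 0.0928
shift [ 0.019 -0.001  0.16 ] turn [-0.0015  0.0004 -0.0021] deg 0.5
```

Emit:
move_arm(
  series=[
    [0.02,0,0.16,-0.0015,0,-0.002,1],
    [0.02,0,0.16,-0.0015,0,-0.002,1],
    [0.02,0,0.16,-0.0015,0,-0.002,0],
    [0.02,0,0.16,-0.0015,0,-0.002,-1],
    [0.02,0,0.16,-0.0015,0,-0.002,-1],
    [0.02,0,0.16,-0.0015,0,-0.002,-1],
    [0.02,0,0.16,-0.0015,0,-0.002,-1],
    [0.02,0,0.16,-0.0015,0,-0.002,-1],
  ],
  squeeze=30,
)

```text
t: 7.55
tool_pos: [0.6503, 0.1596, 0.0116]
orientation: [-2.143, -2.296, 0.005]
force: [0.6, 0.5, -0.3]
opening: 0.0498
```

```bash
python3 god.py .652 .1591 .014 3.95; python3 snap.py 5 wrist
```

```text
t 7.85 pos [0.6503 0.1596 0.0115] std [0. 0. 0.] F [ 0.1  0.2 -0.1] open 0.0254
shift [-0.007  0.017 -0.025] turn [-0.001   0.0004  0.0001] deg 0.2
7.9 [0.6503 0.1597 0.0114] [[-0.069, 0.998, -0.003], [0.998, 0.069, -0.001], [-0.001, -0.003, -1.0]] [ 0.19 -0.55  0.3 ]
```

View pics/wrist5.png

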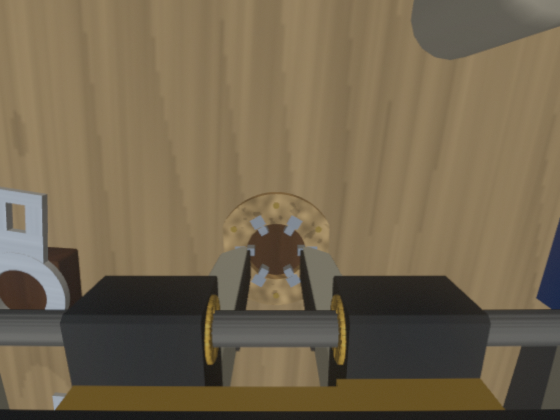

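```bash
python3 -c "
from h import *
crop(load('wrist5'),'w5c',195,170,355,320,5)"; python3 snap.py 5 scene top;python3 -c "
from h import *
crop(load('scene5'),'s5c',210,150,350,290,5)"
```

```text
8.0 [0.6503 0.1596 0.0115] [[-0.069, 0.998, -0.003], [0.998, 0.069, -0.002], [-0.001, -0.003, -1.0]] [-0.02 -0.22  0.14]
```

View pics/w5c.png

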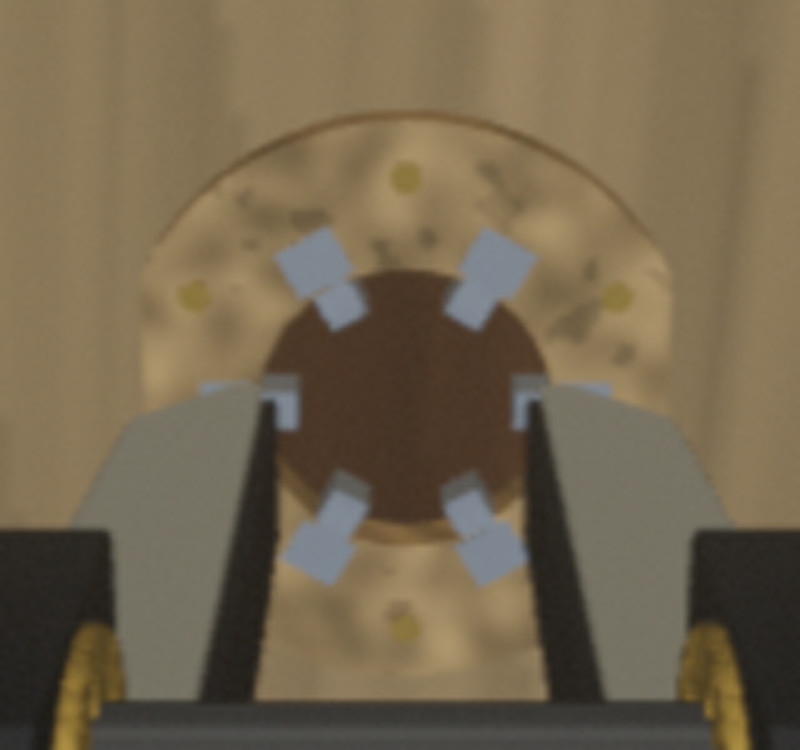

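View pics/s5c.png

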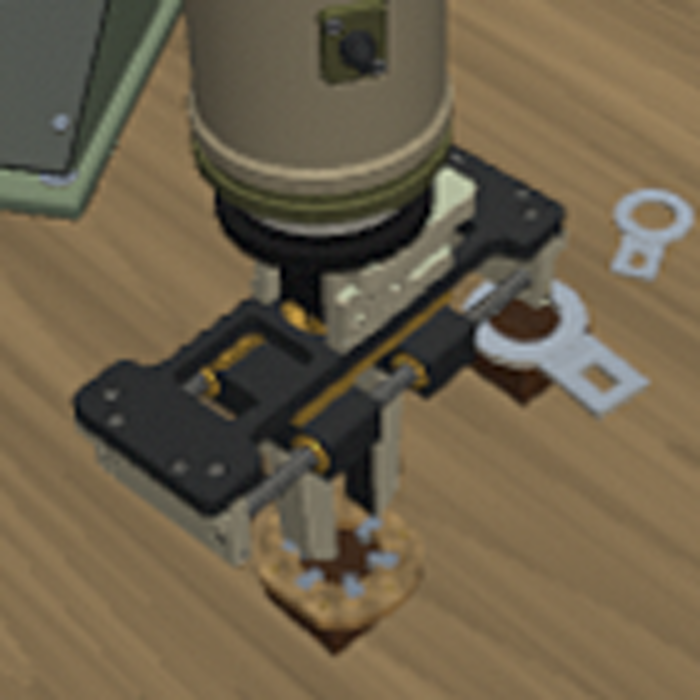

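```bash
python3 - <<'E'
from plant import *
from h import *
s=read_state();print({k:np.round(v,4) for k,v in s.items()})
M=T(s)
t=load("top5");sc=load("scene5");w=load("wrist5")
h=s["opening"]/2
pts=[M[:3,3]+M[:3,:3]@np.array([a,b,0]) for a in(-.0075,.0075) for b in(-h,h)]
for n,c in(("top",t),("scene",sc),("wrist",w)): print(n,proj(c,pts).round(1).tolist(), proj(c,[.652,.159,.03]).round(1).tolist())
Rm=R.from_rotvec(w["rvec"]).as_matrix();o=-Rm.T@w["tvec"];print("cam in tool",M[:3,:3].T@(o-M[:3,3]))
crop(t,"t5c",200,130,300,230,6)
c=proj(sc,[.652,.159,.03])[0];print((c-[210,150])*5)
print((proj(sc,pts)-[210,150])*5)
E
```

```text
{'t': np.float64(8.0), 'q': array([ 1.6480e-01,  4.4680e-01,  1.4284e+00, -1.1000e-03,  1.2695e+00,
        9.5900e-02]), 'dq': array([-0.0033, -0.0011,  0.0003,  0.0003,  0.0017, -0.0009]), 'joint_torque': array([-1.00000e-03, -6.80609e+01, -4.55823e+01,  6.89000e-02,
        3.07000e-02, -2.00000e-04]), 'tool_pos': array([0.6503, 0.1596, 0.0115]), 'orientation': array([-2.1424, -2.2962,  0.0049]), 'force': array([-0.0215, -0.2233,  0.1439]), 'wrist_torque': array([-0.0786,  0.0058, -0.0085]), 'opening': np.float64(0.0137)}
top [[251.2, 190.6], [250.8, 185.5], [245.4, 191.1], [245.0, 186.0]] [[247.9, 185.7]]
scene [[278.2, 261.9], [273.7, 265.9], [283.6, 265.7], [279.1, 269.8]] [[277.6, 260.6]]
wrist [[262.3, 250.7], [283.9, 250.7], [262.0, 228.1], [284.1, 228.1]] [[275.8, 251.6]]
cam in tool [ 0.07262038  0.00098088 -0.20393366]
[337.83325798 552.79269933]
[[341.16730484 559.5431173 ]
 [318.69912949 579.42093628]
 [367.80842496 578.68620513]
 [345.37084693 598.91402558]]
```

View pics/t5c.png

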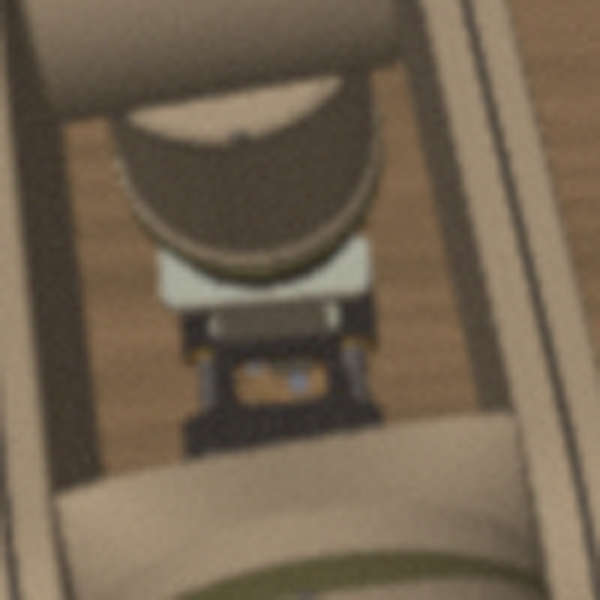

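```bash
python3 - <<'E'
from plant import *
from h import *
s=read_state();M=T(s);sc=load("scene5")
for zt in(0,-.02,-.03,-.037,-.045):
    pts=[M[:3,3]+M[:3,:3]@np.array([a,b,zt]) for b in(.0107,.0107+.015) for a in(-.0075,.0075) ]+[M[:3,3]+M[:3,:3]@np.array([.0075,-.0107,zt])]
    print(zt,((proj(sc,pts)-[210,150])*5).round(0).tolist())
c=load("scene0");s0=load("wrist0")
print(proj(c,[.218,.559,.181]),proj(c,[.218,.559,.218]))
crop(sc,"s5d",250,210,310,290,7);crop(c,"s0d",470,0,560,60,7)
E
```

```text
0 [[312.0, 585.0], [339.0, 605.0], [287.0, 607.0], [314.0, 627.0], [374.0, 573.0]]
-0.02 [[310.0, 555.0], [337.0, 575.0], [285.0, 578.0], [312.0, 598.0], [373.0, 543.0]]
-0.03 [[309.0, 540.0], [337.0, 560.0], [283.0, 562.0], [311.0, 583.0], [373.0, 528.0]]
-0.037 [[309.0, 529.0], [336.0, 549.0], [282.0, 552.0], [310.0, 572.0], [372.0, 517.0]]
-0.045 [[308.0, 516.0], [335.0, 536.0], [281.0, 539.0], [309.0, 559.0], [372.0, 504.0]]
[[586.13818476 198.22492232]] [[595.45470554 183.5466022 ]]
```

View pics/s5d.png

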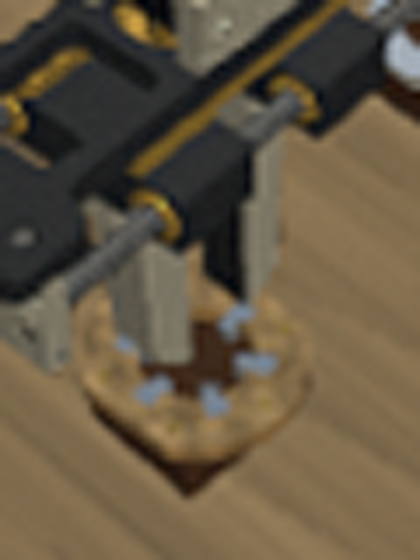

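View pics/s0d.png

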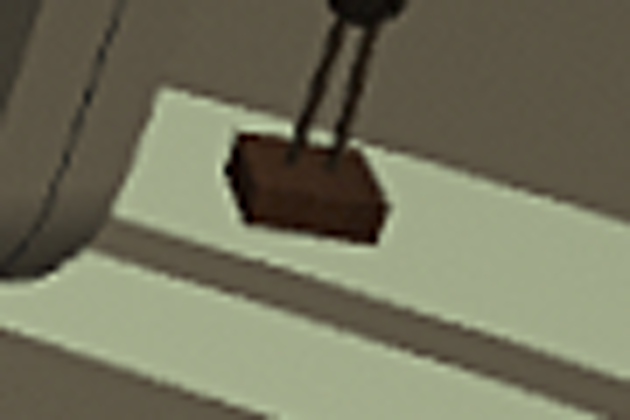

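```bash
python3 -c "
from h import *
crop(load('wrist4'),'w4f',140,230,410,330,2.9)"; python3 snap.py 6 wrist;python3 -c "
from h import *
crop(load('wrist6'),'w6c',225,200,325,290,7)"
```

```text
8.05 [0.6503 0.1596 0.0115] [[-0.069, 0.998, -0.003], [0.998, 0.069, -0.001], [-0.001, -0.003, -1.0]] [ 0.32  0.37 -0.71]
```

View pics/w4f.png

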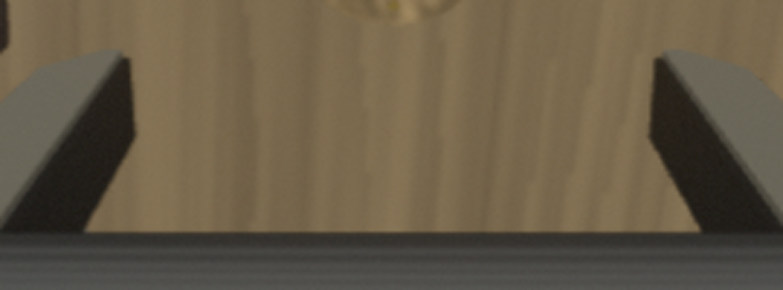

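View pics/w6c.png

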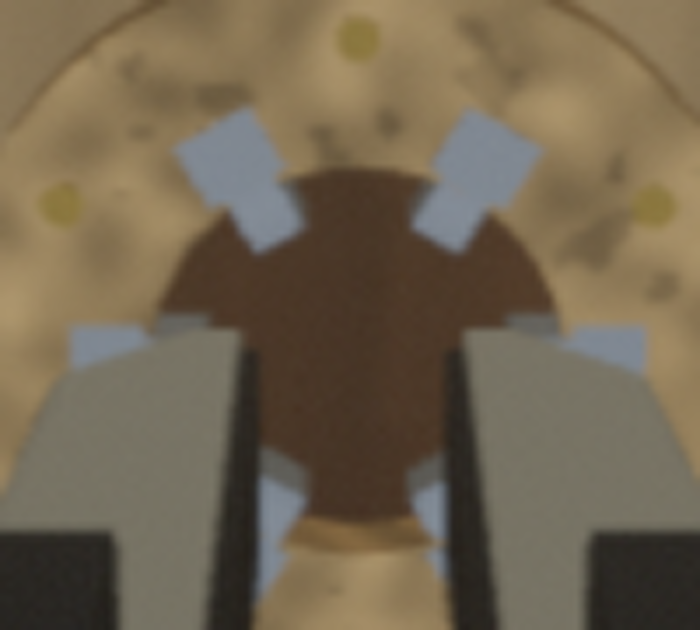

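Emit:
move_arm(
  series=[
    [0,0,-0.1,0,0,0,1],
    [0,0,-0.1,0,0,0,1],
    [0,0,-0.1,0,0,0,1],
    [0,0,-0.1,0,0,0,1],
    [0,0,-0.1,0,0,0,1],
    [0,0,-0.1,0,0,0,1],
    [0,0,-0.1,0,0,0,1],
    [0,0,-0.1,0,0,0,1],
  ],
)

```text
t: 8.85
tool_pos: [0.6502, 0.1596, 0.0213]
orientation: [-2.142, -2.296, 0.005]
force: [-0.3, -0.7, -0.6]
opening: 0.0692
```

Emit:
move_arm(
  series=[
    [0,0,0,0,0,0,1],
    [0,0,0,0,0,0,1],
    [0,0,0,0,0,0,1],
  ],
)

```text
t: 9.15
tool_pos: [0.6503, 0.1597, 0.0215]
orientation: [-2.142, -2.296, 0.005]
force: [-0.5, -0.1, 0.2]
opening: 0.0913
```

```bash
python3 god.py .652 .1591 -.024 3.95
```

```text
t 9.45 pos [0.6504 0.1597 0.0215] std [0. 0. 0.] F [ 0.1 -0.3 -0.1] open 0.0928
shift [-0.006  0.017  0.455] turn [-0.0009  0.0004  0.0001] deg 0.2
```

Emit:
move_arm(
  series=[
    [0,0.017,0.1,-0.001,0,0,1],
    [0,0.017,0.2,-0.001,0,0,1],
    [0,0.017,0.3,-0.001,0,0,1],
    [0,0.017,0.38,-0.001,0,0,1],
    [0,0.017,0.45,-0.001,0,0,1],
    [0,0.017,0.45,-0.001,0,0,1],
    [0,0.017,0.45,-0.001,0,0,1],
  ],
)

```text
t: 10.15
tool_pos: [0.6518, 0.1597, -0.0237]
orientation: [2.143, 2.296, -0.002]
force: [0.5, 0.7, 1.5]
opening: 0.0927
```

```bash
python3 snap.py 7 wrist scene;python3 -c "
from h import *
crop(load('scene7'),'s7c',240,210,320,290,7);crop(load('wrist7'),'w7c',160,200,390,330,3.4)"
```

```text
10.25 [ 0.6524  0.1598 -0.0229] [[-0.069, 0.998, 0.001], [0.998, 0.069, -0.001], [-0.001, 0.001, -1.0]] [0.02 0.16 0.16]
```

View pics/s7c.png

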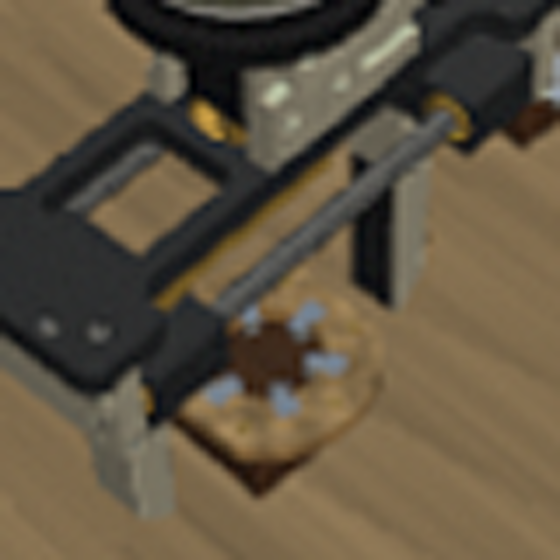

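View pics/w7c.png

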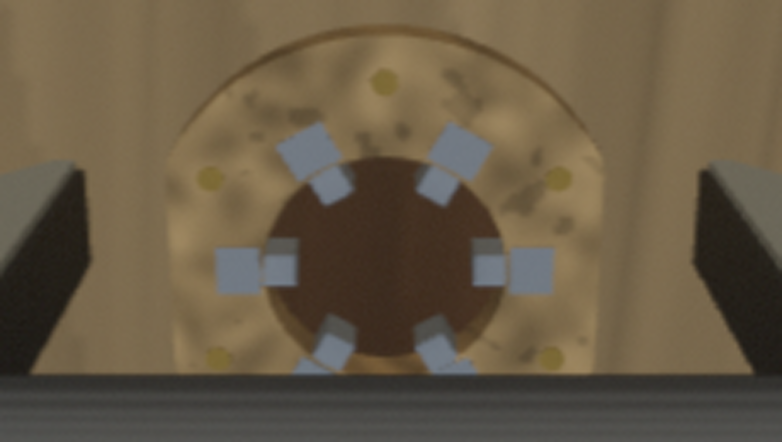

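```bash
python3 - <<'E'
from plant import *
from h import *
s=read_state();M=T(s);sc=load("scene7")
for zt in(-.03,-.038,-.046):
    pts=[M[:3,3]+M[:3,:3]@np.array([.0075,b,zt]) for b in(.0464,-.0464)]
    print(zt,((proj(sc,pts)-[240,210])*7).round(0).tolist())
print(((proj(sc,[[.652,.159,.03]])-[240,210])*7))
w=load("wrist7");from teeth import teeth
px=teeth(w,(200,200,350,310),0);print(px.round(1))
for q in px: print((M[:3,:3].T@(onz(w,*q,.03)-M[:3,3])*1e3).round(1))
E
```

```text
-0.03 [[175.0, 516.0], [388.0, 325.0]]
-0.038 [[174.0, 500.0], [388.0, 308.0]]
-0.046 [[172.0, 484.0], [388.0, 291.0]]
[[262.96656117 353.90977906]]
[[252.4 247.4]
 [294.8 244.1]
 [288.3 254. ]
 [233.8 279.1]
 [315.6 279. ]
 [303.8 279. ]
 [255.6 304.4]
 [289.8 304.8]]
[ 15.2  -9.9 -52.9]
[ 16.8   9.8 -52.9]
[ 11.9   6.8 -52.9]
[ -0.9 -19.  -52.9]
[ -0.9  20.  -52.9]
[ -0.9  14.3 -52.9]
[-14.4  -8.9 -52.9]
[-14.6   7.8 -52.9]
```

Emit:
move_arm(
  series=[
    [-0.01,0,0,0,0,0,0.3],
    [-0.01,0,0,0,0,0,-1],
    [-0.01,0,0,0,0,0,-1],
    [-0.01,0,0,0,0,0,-1],
    [-0.01,0,0,0,0,0,-1],
    [-0.01,0,0,0,0,0,-1],
    [-0.01,0,0,0,0,0,-1],
    [-0.01,0,0,0,0,0,-1],
  ],
  squeeze=30,
)

```text
t: 11.05
tool_pos: [0.652, 0.1587, -0.0235]
orientation: [2.142, 2.296, -0.001]
force: [-0.2, -0.5, 0.6]
opening: 0.0597
```

```bash
python3 snap.py 8 wrist;python3 -c "
from h import *
crop(load('wrist8'),'w8c',160,200,390,330,3.4)
from plant import *
print(read_state()['opening'])"
```

```text
11.1 [ 0.652   0.1587 -0.0235] [[-0.069, 0.998, 0.0], [0.998, 0.069, -0.001], [-0.001, 0.0, -1.0]] [-0.05  0.4   1.29]
0.059426222532970426
```

View pics/w8c.png

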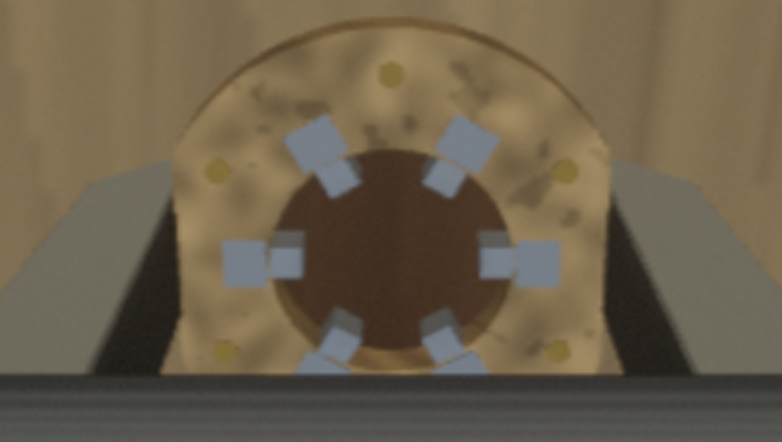

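Emit:
move_arm(
  series=[
    [0,0,-0.3,0,0,0,-1],
    [0,0,-0.8,0,0,0,-1],
    [0,0,-1,0,0,0,-1],
    [0,0,-1,0,0,0,-1],
  ],
)

```text
t: 11.5
tool_pos: [0.6554, 0.1595, 0.082]
orientation: [2.139, 2.293, 0.009]
force: [1.3, 0.3, -0.7]
opening: 0.0595
```

```bash
python3 snap.py 9 wrist;python3 - <<'E'
from h import *
from plant import *
from teeth import teeth
print(read_state()['opening'])
w0=load("wrist8");w=load("wrist9");crop(w,'w9c',160,200,390,330,3.4)
for c in (w0,w):
    px=teeth(c,(200,200,350,308),0);print(px.round(1).tolist())
M=T(read_state())
# large tooth parts: rows at top plane tool z = -.0535 
P0=M[:3,3]+M[:3,:3]@np.array([0,0,-.0535])
for q in px: print((M[:3,:3].T@(onplane(w,*q,P0,M[:3,2])-M[:3,3])*1e3).round(1))
E
```

```text
11.55 [0.6537 0.1591 0.0789] [[-0.069, 0.998, 0.005], [0.998, 0.069, -0.001], [-0.001, 0.005, -1.0]] [-0.09 -0.07 -0.63]
0.05935191003487226
[[254.5, 245.3], [294.8, 245.1], [235.8, 277.0], [313.4, 277.0], [257.5, 302.3], [291.8, 302.3]]
[[254.7, 245.2], [294.7, 245.0], [235.9, 277.0], [317.6, 277.0], [305.4, 276.9], [257.5, 302.5], [291.6, 302.1]]
[ 15.2  -6.9 -53.5]
[ 15.3  12.1 -53.5]
[ -1.2 -16.3 -53.5]
[ -1.3  23.5 -53.5]
[ -1.2  17.6 -53.5]
[-15.   -6.  -53.5]
[-14.9  11.  -53.5]
```

View pics/w9c.png

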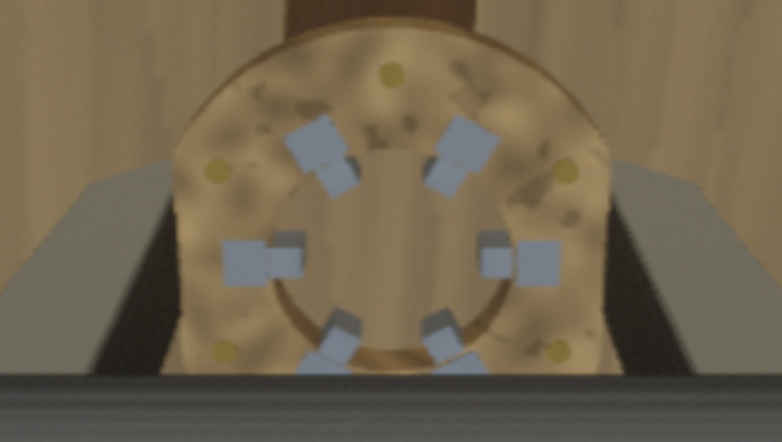

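```bash
cat > gow.py <<'E'
import sys
from plant import *
from h import *
# args: disc height zf, extra rot deg
F=frame(np.radians(-145.5));o=np.array([.553,-.2145,.1008])+F@np.array([0,.0003,0])
ang=float(sys.argv[2]) if len(sys.argv)>2 else 11.8
Fr=F@R.from_euler("z",ang,degrees=True).as_matrix()
Rt=np.c_[-Fr[:,0],Fr[:,1],-Fr[:,2]]
D=np.array([-.001,0,-.0505])
p=o+F[:,2]*float(sys.argv[1])-Rt@D
s=avg(4);M=T(s);dc=F.T@(M[:3,3]+M[:3,:3]@D-o);print("disc in F mm",(dc*1e3).round(1))
mv(s,p,Rt)
E
python3 gow.py .06
```

```text
t 11.75 pos [0.651  0.1587 0.0749] std [0.0007 0.0001 0.001 ] F [-0.2 -0.3 -1.1] open 0.0595
disc in F mm [-240.3 -251.5  167.2]
shift [-3.628 -1.187 -0.329] turn [ 0.0995 -0.1387  0.2586] deg 55.8
```

Emit:
move_arm(
  series=[
    [-0.2,0,-0.4,0.014,-0.02,0.037,-1],
    [-0.5,0,-0.7,0.028,-0.04,0.074,-1],
    [-0.9,0,-0.8,0.042,-0.06,0.111,-1],
    [-1,0,-0.8,0.056,-0.08,0.148,-1],
    [-1,0,-0.8,0.07,-0.1,0.185,-1],
    [-1,0,-0.8,0.084,-0.12,0.222,-1],
    [-1,0,-0.8,0.0995,-0.1387,0.2586,-1],
    [-1,0,-0.8,0.0995,-0.1387,0.2586,-1],
  ],
)

```text
t: 12.55
tool_pos: [0.6568, 0.0589, 0.1473]
orientation: [2.701, 1.155, -0.79]
force: [0.1, 0.5, -3.4]
opening: 0.0592
```

```bash
python3 gow.py .06
```

```text
t 12.75 pos [0.6584 0.059  0.154 ] std [0.0005 0.0001 0.003 ] F [-0.1 -0.1 -0.2] open 0.0595
disc in F mm [-181.8 -165.9  217.5]
shift [-2.123  1.244  1.575] turn [ 0.0001 -0.0001  0.0011] deg 0.2
```

Emit:
move_arm(
  series=[
    [-0.4,0.25,0.1,0,0,0,-1],
    [-0.8,0.5,0.2,0,0,0,-1],
    [-1,0.6,0.3,0,0,0,-1],
  ],
)

```text
t: 13.05
tool_pos: [0.6305, -0.0603, 0.1783]
orientation: [2.704, 1.154, -0.758]
force: [0.1, -0.4, -0.7]
opening: 0.0594
```

Emit:
move_arm(
  series=[
    [-0.4,0.25,0.2,0,0,0,-1],
    [-0.8,0.5,0.4,0,0,0,-1],
    [-1,0.6,0.7,0,0,0,-1],
    [-1.0,0.6,0.9,0,0,0,-1],
    [-1.0,0.6,0.9,0,0,0,-1],
  ],
)

```text
t: 13.55
tool_pos: [0.5745, -0.1906, 0.1387]
orientation: [2.705, 1.155, -0.768]
force: [-0.6, 1.2, -0.7]
opening: 0.0592
```

```bash
python3 gow.py .06
```

```text
t 13.75 pos [ 0.5773 -0.1889  0.1404] std [0.0009 0.0004 0.0004] F [0.6 0.1 0. ] open 0.0593
disc in F mm [ -8.9  -7.6 102. ]
shift [-0.106  0.052  0.42 ] turn [ 0.0012 -0.0012 -0.0001] deg 0.3
```

Emit:
move_arm(
  series=[
    [-0.1,0.05,0.15,0.001,-0.001,0,-1],
    [-0.1,0.05,0.3,0.001,-0.001,0,-1],
    [-0.1,0.05,0.4,0.001,-0.001,0,-1],
    [-0.1,0.05,0.4,0.001,-0.001,0,-1],
    [-0.1,0.05,0.4,0.001,-0.001,0,-1],
  ],
)

```text
t: 14.25
tool_pos: [0.5581, -0.2107, 0.1077]
orientation: [2.704, 1.155, -0.776]
force: [1.3, -0.3, -0.3]
opening: 0.0592
```

```bash
python3 gow.py .06; python3 snap.py 10 wrist;python3 -c "
from h import *
crop(load('wrist10'),'w10c',190,200,360,320,4.5)"
```

```text
t 14.45 pos [ 0.5588 -0.2106  0.1084] std [0.0001 0.     0.0001] F [-0.2 -0.3 -0.5] open 0.0594
disc in F mm [-1.4  0.  60.6]
shift [-0.013 -0.002  0.006] turn [-0.0003  0.0003 -0.0001] deg 0.1
14.5 [ 0.5588 -0.2106  0.1083] [[0.583, 0.7, -0.413], [0.648, -0.707, -0.283], [-0.49, -0.103, -0.865]] [ 0.53 -0.03 -0.77]
```

View pics/w10c.png

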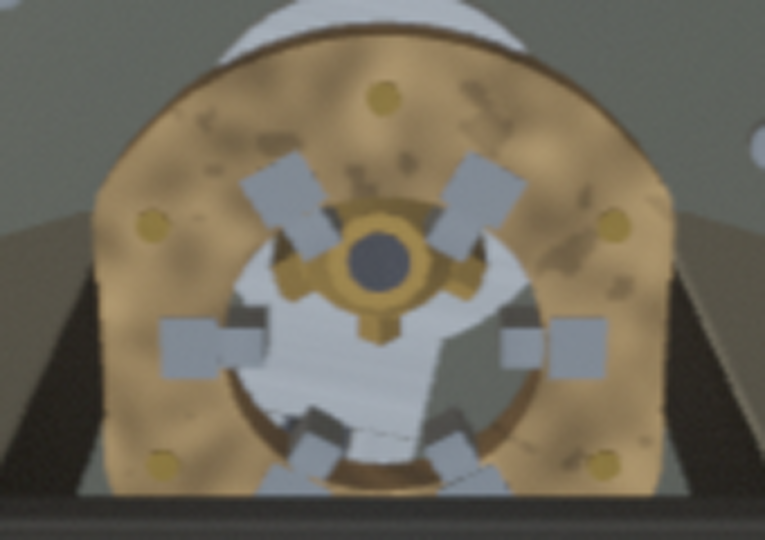

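```bash
cat > chk.py <<'E'
import sys
from h import *
F=frame(np.radians(-145.5));o=np.array([.553,-.2145,.1008])+F@np.array([0,.0003,0])
w=load(sys.argv[1]);q=[float(v) for v in sys.argv[2:4]];z=float(sys.argv[4])
print("hub tip in F", (F.T@(onplane(w,*q,o+z*F[:,2],F[:,2])-o)*1e3).round(2))
E
python3 chk.py wrist10 274.4 258.2 .033
python3 - <<'E'
from h import *
F=frame(np.radians(-145.5));o=np.array([.553,-.2145,.1008])+F@np.array([0,.0003,0])
w=load("wrist10")
# L/R teeth squares centers & top teeth on disc top plane zf=.0606+.003
for q in[(190,347),(578,347),(284,190),(484,190)]:
    print((F.T@(onplane(w,190+q[0]/4.5,200+q[1]/4.5,o+.0636*F[:,2],F[:,2])-o)*1e3).round(2))
E
```

```text
hub tip in F [ 0.41  0.49 33.  ]
[  1.5  -19.81  63.6 ]
[-6.9  20.54 63.6 ]
[-17.93 -13.35  63.6 ]
[-22.13   6.86  63.6 ]
```

Emit:
move_arm(
  series=[
    [-0.022,0,0.1,0,0,0,-1],
    [-0.022,0,0.2,0,0,0,-1],
    [-0.022,0,0.22,0,0,0,-1],
    [-0.022,0,0.22,0,0,0,-1],
  ],
)

```text
t: 14.9
tool_pos: [0.5468, -0.2184, 0.0888]
orientation: [2.704, 1.155, -0.778]
force: [-0.9, 0.0, -0.2]
opening: 0.0593
```

```bash
python3 gow.py .06; python3 snap.py 11 wrist;python3 -c "
from h import *
crop(load('wrist11'),'w11c',190,200,360,320,4.5)"
```

```text
t 15.1 pos [ 0.5478 -0.2183  0.0898] std [0.0003 0.     0.0003] F [-0.1 -0.5 -0.6] open 0.0592
disc in F mm [ 1.   0.2 37.8]
shift [ 0.011  0.001 -0.223] turn [-0.0006  0.0005 -0.0001] deg 0.1
15.15 [ 0.5482 -0.2183  0.0902] [[0.583, 0.7, -0.414], [0.648, -0.707, -0.283], [-0.49, -0.103, -0.865]] [-0.    0.08 -0.65]
```

View pics/w11c.png

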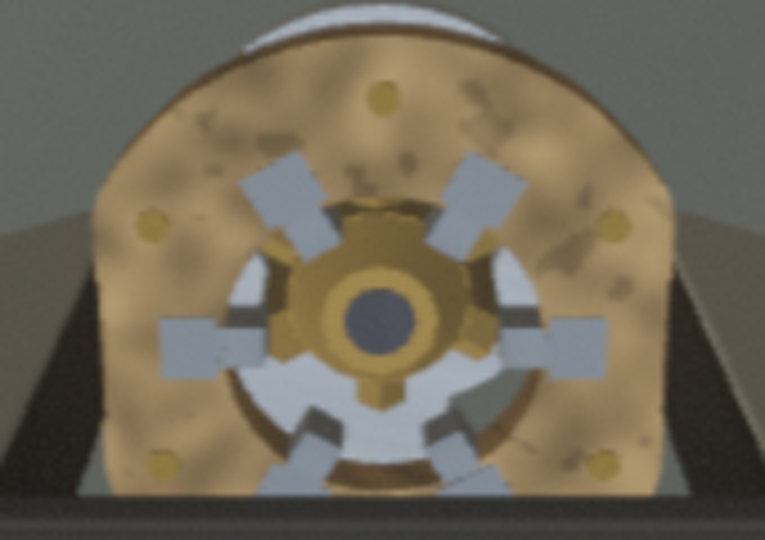

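Emit:
move_arm(
  series=[
    [0.0,-0.004,0.03,0,0,0,-1],
    [0.0,-0.004,0.06,0,0,0,-1],
    [0.0,-0.004,0.09,0,0,0,-1],
    [0.0,-0.004,0.12,0,0,0,-1],
    [0.0,-0.004,0.15,0,0,0,-1],
    [0.0,-0.004,0.15,0,0,0,-1],
  ],
)

```text
t: 15.75
tool_pos: [0.5408, -0.2223, 0.0763]
orientation: [2.704, 1.155, -0.777]
force: [-0.1, 0.3, -0.0]
opening: 0.0597
```

```bash
python3 gow.py .03; python3 snap.py 12 wrist;python3 -c "
from h import *
crop(load('wrist12'),'w12c',190,200,360,320,4.5)"
```

```text
t 15.95 pos [ 0.5413 -0.2223  0.0768] std [0.0002 0.     0.0002] F [-0.2 -0.4 -0.9] open 0.0591
disc in F mm [ 1.1 -0.2 22.7]
shift [ 0.011  0.005 -0.073] turn [-0.0006  0.0005 -0.0001] deg 0.1
16.0 [ 0.5415 -0.2223  0.077 ] [[0.583, 0.699, -0.414], [0.648, -0.707, -0.283], [-0.491, -0.103, -0.865]] [ 0.47  0.07 -0.96]
```

View pics/w12c.png

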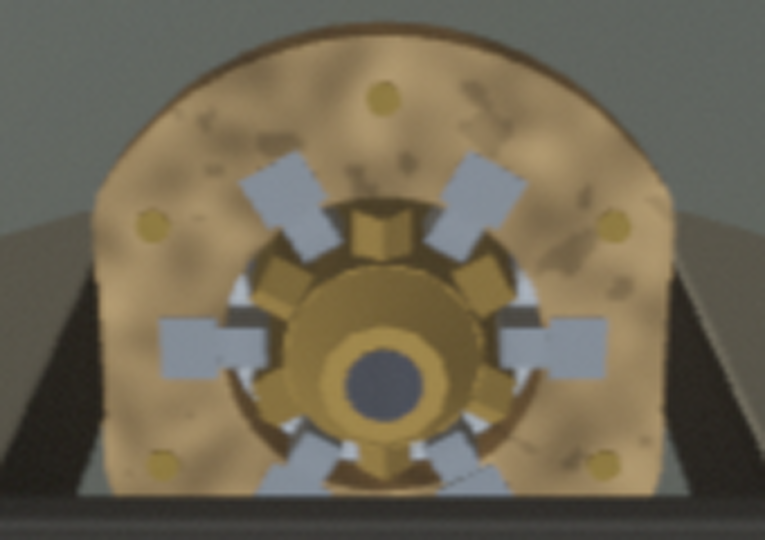

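Emit:
move_arm(
  series=[
    [0,0,0.04,0,0,0,-1],
    [0,0,0.08,0,0,0,-1],
    [0,0,0.12,0,0,0,-1],
    [0,0,0.15,0,0,0,-1],
    [0,0,0.17,0,0,0,-1],
    [0,0,0.19,0,0,0,-1],
    [0,0,0.2,0,0,0,-1],
    [0,0,0.2,0,0,0,-1],
  ],
)

```text
t: 16.8
tool_pos: [0.5335, -0.2277, 0.0603]
orientation: [2.704, 1.155, -0.774]
force: [0.0, 2.3, 4.2]
opening: 0.0597
```

```bash
python3 gow.py .03; python3 snap.py 13 wrist;python3 -c "
from h import *
crop(load('wrist13'),'w13c',190,200,360,320,4.5)"
```

```text
t 17.0 pos [ 0.5334 -0.2277  0.0603] std [0. 0. 0.] F [0.1 2.7 5. ] open 0.0597
disc in F mm [ 1.1 -0.2  3.6]
shift [ 0.011  0.005 -0.264] turn [-0.0004  0.0003 -0.0002] deg 0.1
17.05 [ 0.5335 -0.2277  0.0603] [[0.583, 0.7, -0.414], [0.648, -0.707, -0.283], [-0.49, -0.103, -0.865]] [0.29 3.48 5.42]
```

View pics/w13c.png

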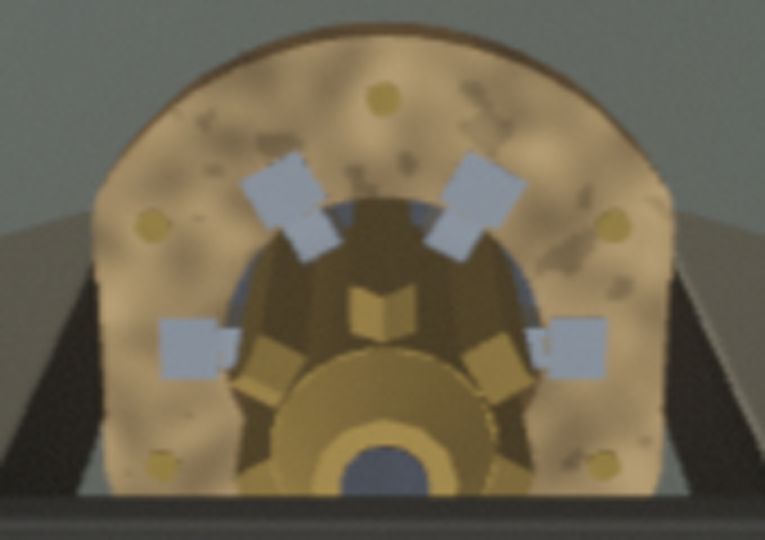

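Emit:
move_arm(
  series=[
    [0,0,0,0,0,0,0.55],
    [0,0,0,0,0,0,0.55],
    [0,0,0,0,0,0,0.55],
    [0,0,0,0,0,0,0.55],
    [0,0,-0.1,0,0,0,0.55],
    [0,0,-0.3,0,0,0,0.55],
    [0,0,-0.6,0,0,0,0.6],
    [0,0,-0.9,0,0,0,1],
  ],
)

```text
t: 17.85
tool_pos: [0.5706, -0.202, 0.1387]
orientation: [2.704, 1.155, -0.776]
force: [0.1, 0.3, -0.4]
opening: 0.0785
```

```bash
python3 snap.py 14 wrist scene;python3 -c "
from h import *
crop(load('wrist14'),'w14c',190,140,360,320,3.3);crop(load('scene14'),'s14c',160,90,270,200,5.4)"
```

```text
17.95 [ 0.5742 -0.2019  0.1425] [[0.586, 0.701, -0.407], [0.648, -0.706, -0.285], [-0.487, -0.097, -0.868]] [0.09 0.4  0.09]
```

View pics/w14c.png

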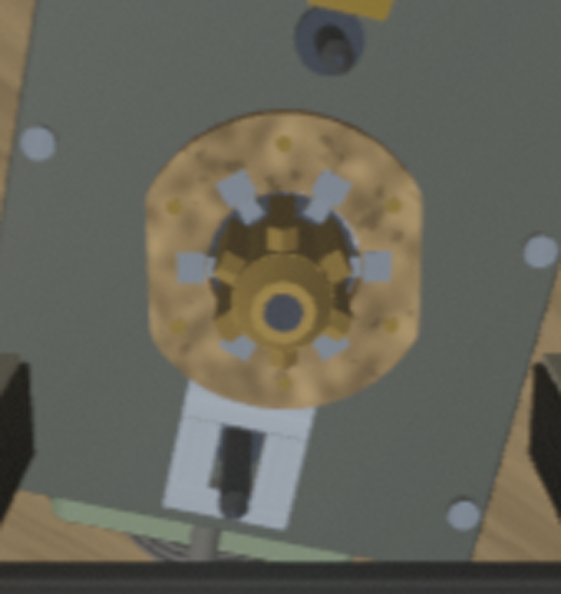

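View pics/s14c.png

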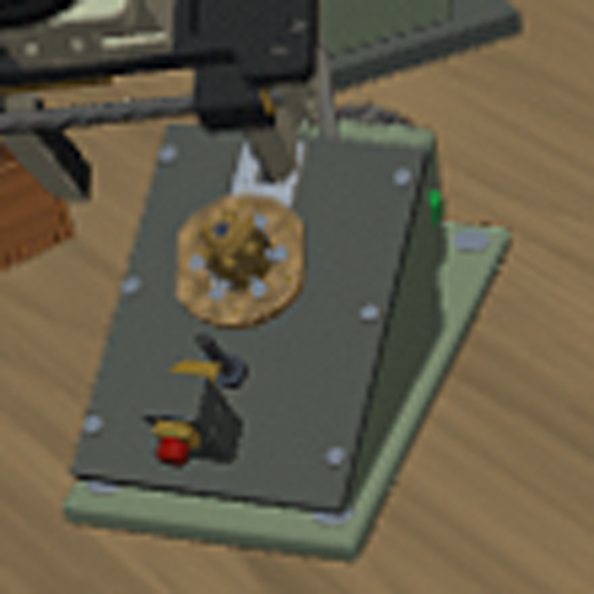

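```bash
python3 god.py .5 .165 .12 0
```

```text
t 18.25 pos [ 0.5703 -0.2024  0.1372] std [0.0013 0.0001 0.0015] F [-0.3 -0.  -0.1] open 0.0932
shift [ 2.056 -3.072 -0.599] turn [-0.0953  0.1424 -0.2372] deg 52.7
```

Emit:
move_arm(
  series=[
    [0,-0.1,-0.4,-0.014,0.021,-0.035,1],
    [0.2,-0.3,-0.8,-0.028,0.042,-0.07,1],
    [0.4,-0.6,-1,-0.042,0.063,-0.105,1],
    [0.6,-0.9,-1,-0.056,0.084,-0.14,1],
    [0.6,-1,-1,-0.07,0.105,-0.175,1],
    [0.6,-1,-1,-0.084,0.126,-0.21,1],
    [0.6,-1,-1,-0.0953,0.1424,-0.2372,1],
  ],
)

```text
t: 18.95
tool_pos: [0.5759, -0.0641, 0.2046]
orientation: [-2.216, -2.226, -0.004]
force: [-0.4, -0.2, -0.7]
opening: 0.0929
```

```bash
python3 god.py .5 .165 .12 0
```

```text
t 19.25 pos [ 0.576  -0.0653  0.2044] std [0.0004 0.0005 0.0002] F [ 0.3 -0.2  0.1] open 0.0928
shift [ 2.302 -0.763  0.845] turn [-0.0002 -0.0001 -0.0005] deg 0.1
```

Emit:
move_arm(
  series=[
    [0.5,-0.2,0.1,0,0,0,1],
    [1,-0.4,0.2,0,0,0,1],
  ],
)

```text
t: 19.45
tool_pos: [0.5402, 0.0272, 0.1859]
orientation: [-2.226, -2.217, 0.002]
force: [0.6, 0.8, 0.1]
opening: 0.0928
```

Emit:
move_arm(
  series=[
    [0.5,-0.2,0.3,0,0,0,1],
    [1,-0.36,0.6,0,0,0,1],
    [1,-0.36,0.6,0,0,0,1],
    [1,-0.36,0.6,0,0,0,1],
  ],
)

```text
t: 19.85
tool_pos: [0.5016, 0.1294, 0.1238]
orientation: [-2.216, -2.223, 0.007]
force: [0.4, -0.5, -0.6]
opening: 0.093
```

```bash
python3 god.py .5 .165 .12 0;python3 snap.py 15 wrist
```

```text
t 20.15 pos [0.5048 0.1266 0.1269] std [0.0008 0.0008 0.0008] F [-0.  -0.1  0.3] open 0.0929
shift [ 0.384 -0.048  0.069] turn [ 0.0001  0.0002 -0.0001] deg 0.0
20.2 [0.5053 0.1259 0.1275] [[0.002, 1.0, 0.001], [1.0, -0.002, 0.0], [0.0, 0.001, -1.0]] [-0.05 -0.11  0.66]
```

View pics/wrist15.png

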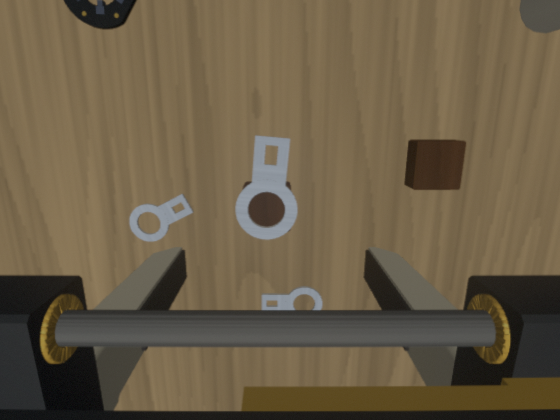

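```bash
python3 - <<'E'
from ringfit import *
w=load("wrist15");m=steel(w,(225,125,310,250),135);c=cont(m)
print(len(c),c.min(0),c.max(0))
P=np.array([onz(w,*q,.029)[:2] for q in c])
k=P[:,1]<.125
ctr,r=circ(P[k]);print("ctr",ctr.round(4),"r",r.round(4))
d=P-ctr
k2=np.abs(np.hypot(*d.T)-r)<.0015;ctr,r=circ(P[k2]);print("ctr",ctr.round(4),r.round(4));d=P-ctr
th=np.radians(88)
for it in range(3):
    u=np.array([np.cos(th),np.sin(th)]);v=np.array([-u[1],u[0]]);a=d@u;b=d@v;s=[]
    for sg in(1,-1):
        e=(a>.032)&(a<.062)&(sg*b>.011);pf=np.polyfit(a[e],b[e],1);s.append(pf)
    th+=np.arctan(np.mean([q[0] for q in s]))
    print("th",np.degrees(th).round(2),"offs mm",[(np.polyval(q,.048)*1e3).round(2) for q in s],"amax",a.max().round(4))
print("tab pt",(ctr+.048*np.array([np.cos(th),np.sin(th)])).round(4))
E
```

```text
264 [236. 136.] [296. 238.]
ctr [0.4987 0.1194] r 0.0274
ctr [0.4987 0.1194] 0.0274
th 85.1 offs mm [np.float64(11.83), np.float64(-17.11)] amax 0.0653
th 84.89 offs mm [np.float64(14.2), np.float64(-14.63)] amax 0.0651
th 84.89 offs mm [np.float64(14.37), np.float64(-14.46)] amax 0.065
tab pt [0.503  0.1672]
```

```bash
python3 god.py .5030 .1667 .04 -5.1
```

```text
t 20.5 pos [0.5048 0.1261 0.127 ] std [0.0002 0.0002 0.0002] F [ 0.4 -0.4  0.1] open 0.093
shift [ 0.405 -0.019  0.87 ] turn [ 0.0002 -0.      0.0279] deg 5.0
```

Emit:
move_arm(
  series=[
    [0.2,0,0.4,0,0,0.014,1],
    [0.4,-0.02,0.7,0,0,0.028,1],
    [0.405,-0.02,0.87,0,0,0.028,1],
    [0.405,-0.02,0.87,0,0,0.028,1],
  ],
)

```text
t: 20.9
tool_pos: [0.4994, 0.167, 0.0364]
orientation: [-2.314, -2.121, 0.008]
force: [-0.1, -0.2, -0.4]
opening: 0.0929
```

```bash
python3 god.py .5030 .1667 -.0265 -5.1
```

```text
t 21.2 pos [0.503  0.1671 0.0406] std [0.001  0.0001 0.0011] F [-0.   0.2  0.1] open 0.0933
shift [-0.005 -0.     0.671] turn [ 0.0004 -0.0001  0.0002] deg 0.1
```

Emit:
move_arm(
  series=[
    [0,0,0.2,0,0,0,0.6],
    [0,0,0.4,0,0,0,0.3],
    [0,0,0.55,0,0,0,0.2],
    [0,0,0.67,0,0,0,0.2],
    [0,0,0.67,0,0,0,0.2],
    [0,0,0.67,0,0,0,0.2],
  ],
)

```text
t: 21.8
tool_pos: [0.5026, 0.1673, -0.0271]
orientation: [2.317, 2.121, 0.0]
force: [0.1, -0.6, 0.7]
opening: 0.0561
```

```bash
python3 god.py .5030 .1667 -.0265 -5.1; python3 snap.py 16 wrist scene;python3 -c "
from h import *
crop(load('wrist16'),'w16c',190,180,360,320,4.5);crop(load('scene16'),'s16c',290,180,370,250,7)"
```

```text
t 22.1 pos [ 0.5031  0.1674 -0.0265] std [0.0001 0.     0.0001] F [ 0.2 -0.3 -0.2] open 0.0559
shift [-0.007 -0.001  0.   ] turn [ 0.0005 -0.0002  0.0002] deg 0.1
22.2 [ 0.5027  0.1673 -0.027 ] [[0.088, 0.996, 0.001], [0.996, -0.088, 0.0], [0.0, 0.001, -1.0]] [ 0.94  0.17 -0.5 ]
```

View pics/w16c.png

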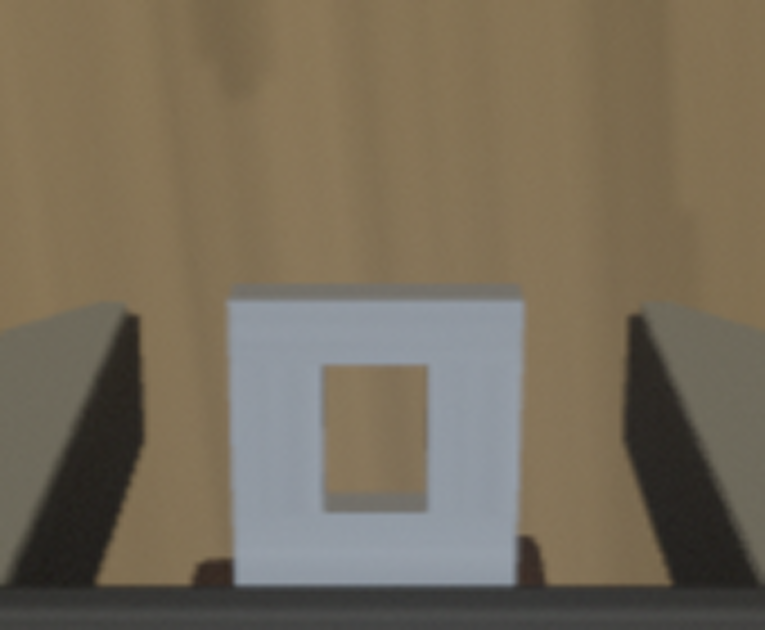

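View pics/s16c.png

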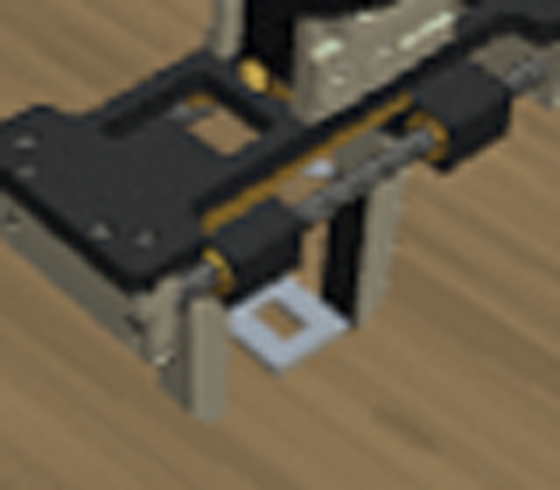

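Emit:
move_arm(
  series=[
    [0,0,0,0,0,0,-0.2],
    [0,0,0,0,0,0,-1],
    [0,0,0,0,0,0,-1],
    [0,0,0,0,0,0,-1],
    [0,0,0,0,0,0,-1],
    [0,0,0,0,0,0,-1],
  ],
  squeeze=50,
)

```text
t: 22.8
tool_pos: [0.5023, 0.1673, -0.0274]
orientation: [-2.317, -2.121, -0.0]
force: [0.6, -0.2, -0.1]
opening: 0.0291
```

```bash
python3 god.py .5030 .1667 .1 -5.1
```

```text
t 23.1 pos [ 0.5023  0.1672 -0.0274] std [0. 0. 0.] F [ 0.1  0.1 -0.2] open 0.0289
shift [-0.005  0.007 -1.274] turn [ 0.     -0.      0.0002] deg 0.0
```

Emit:
move_arm(
  series=[
    [0,0,-0.1,0,0,0,-1],
    [0,0,-0.4,0,0,0,-1],
    [0,0,-0.8,0,0,0,-1],
    [0,0,-1,0,0,0,-1],
    [0,0,-1,0,0,0,-1],
  ],
)

```text
t: 23.6
tool_pos: [0.5055, 0.168, 0.0774]
orientation: [2.314, 2.119, 0.011]
force: [0.2, -0.7, -1.2]
opening: 0.0289
```

```bash
python3 god.py .5030 .1667 .1 -5.1; python3 snap.py 17 wrist scene;python3 -c "
from h import *
crop(load('wrist17'),'w17c',190,180,360,320,4.5);crop(load('scene17'),'s17c',270,110,390,230,5)"
```

```text
t 23.9 pos [0.5018 0.1671 0.0719] std [0.0011 0.0003 0.0015] F [-0.2  0.1 -1.3] open 0.0289
shift [-0.003  0.012 -0.281] turn [-0.0003  0.0001  0.0002] deg 0.1
24.0 [0.5013 0.167  0.0712] [[0.088, 0.996, -0.002], [0.996, -0.088, -0.0], [-0.001, -0.002, -1.0]] [ 0.09  0.01 -1.16]
```

View pics/w17c.png

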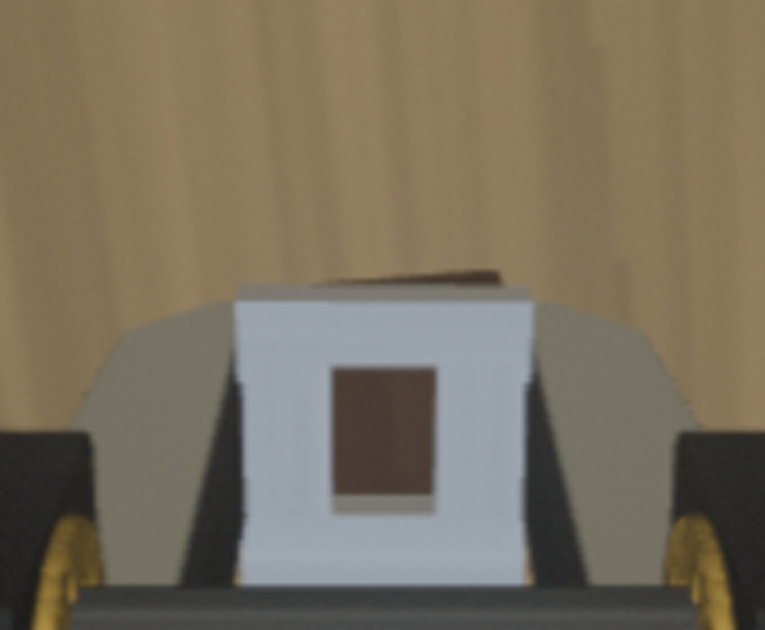

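View pics/s17c.png

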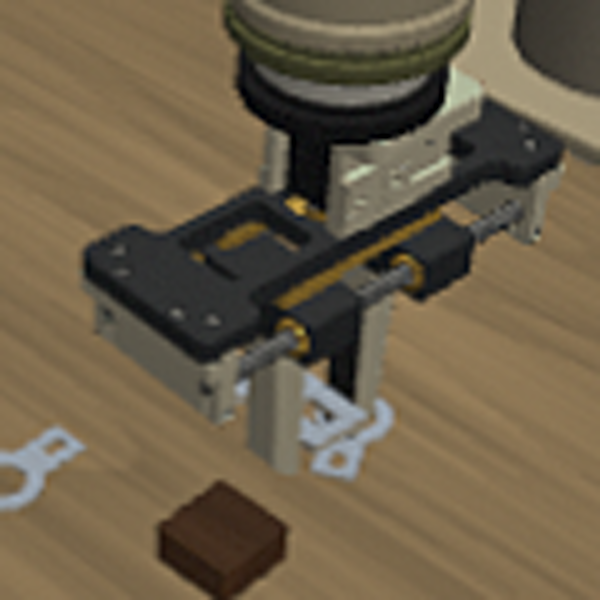

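```bash
cat > gop.py <<'E'
import sys
from plant import *
from h import *
F=frame(np.radians(-146.25));o=np.array([.553,-.2145,.1008])
Rt=np.c_[-F[:,0],F[:,1],-F[:,2]]
D=np.array([-.0479,0,-.0539])
ax=[float(v) for v in sys.argv[2:4]] if len(sys.argv)>3 else [0,.0002]
p=o+F@np.array([ax[0],ax[1],float(sys.argv[1])])-Rt@D
s=avg(4);M=T(s);dc=F.T@(M[:3,3]+M[:3,:3]@D-o);print("plate in F mm",(dc*1e3).round(1))
mv(s,p,Rt)
E
python3 gop.py .06
```

```text
t 24.2 pos [0.5018 0.1671 0.0719] std [0.0002 0.0001 0.0003] F [-0.5  0.3 -0.8] open 0.0292
plate in F mm [-108.3 -308.4   91.4]
shift [-3.479  1.194 -0.103] turn [ 0.0741 -0.1551  0.2778] deg 58.8
```

Emit:
move_arm(
  series=[
    [0,0,-0.4,0.009,-0.019,0.034,-1],
    [-0.2,0.1,-0.8,0.018,-0.038,0.068,-1],
    [-0.5,0.2,-1,0.028,-0.057,0.103,-1],
    [-0.9,0.4,-1,0.037,-0.077,0.138,-1],
    [-1,0.6,-1,0.046,-0.097,0.173,-1],
    [-1,0.8,-1,0.056,-0.117,0.208,-1],
    [-1,1,-1,0.065,-0.136,0.243,-1],
    [-1,1,-1,0.0741,-0.1551,0.2778,-1],
  ],
)

```text
t: 25.0
tool_pos: [0.5945, 0.0584, 0.1716]
orientation: [2.774, 0.833, -0.744]
force: [-0.4, -0.8, -1.7]
opening: 0.029
```

```bash
python3 gop.py .06
```

```text
t 25.2 pos [0.5929 0.0586 0.1693] std [0.0002 0.0002 0.0013] F [-0.1  0.1 -1.8] open 0.0288
plate in F mm [ -78.2 -204.9  205.8]
shift [-0.77   2.055  1.455] turn [-0.0006  0.0013 -0.0005] deg 0.3
```

Emit:
move_arm(
  series=[
    [-0.2,0.5,0.1,0,0,0,-1],
    [-0.4,1,0.2,-0.0005,0.001,0,-1],
  ],
)

```text
t: 25.4
tool_pos: [0.6104, -0.0393, 0.1768]
orientation: [2.771, 0.851, -0.73]
force: [0.4, 0.4, -0.2]
opening: 0.0289
```

Emit:
move_arm(
  series=[
    [-0.2,0.5,0.1,0,0,0,-1],
    [-0.36,1,0.4,0,0,0,-1],
    [-0.36,1,0.8,0,0,0,-1],
    [-0.36,1,0.9,0,0,0,-1],
    [-0.36,1,0.9,0,0,0,-1],
  ],
)

```text
t: 25.9
tool_pos: [0.6004, -0.1653, 0.1145]
orientation: [2.774, 0.843, -0.739]
force: [0.2, 0.3, -1.2]
opening: 0.0289
```

```bash
python3 gop.py .06
```

```text
t 26.1 pos [ 0.6036 -0.1641  0.1174] std [0.0009 0.0003 0.0006] F [ 0.4  0.5 -0.8] open 0.0289
plate in F mm [ -4.1 -14.1 102.9]
shift [-0.048  0.139  0.433] turn [ 0.0014 -0.0023  0.0002] deg 0.5
```

Emit:
move_arm(
  series=[
    [-0.04,0.14,0.1,0.0015,-0.002,0,-1],
    [-0.04,0.14,0.25,0.0015,-0.002,0,-1],
    [-0.04,0.14,0.4,0.0015,-0.002,0,-1],
    [-0.04,0.14,0.46,0.0015,-0.002,0,-1],
    [-0.04,0.14,0.46,0.0015,-0.002,0,-1],
  ],
)

```text
t: 26.6
tool_pos: [0.5879, -0.1919, 0.0762]
orientation: [2.774, 0.84, -0.75]
force: [-0.3, 0.7, -0.6]
opening: 0.0287
```

```bash
python3 gop.py .06; python3 snap.py 18 wrist scene top;python3 -c "
from h import *
crop(load('wrist18'),'w18c',190,180,360,320,4.5);crop(load('scene18'),'s18c',160,80,270,190,5.4);crop(load('top18'),'t18c',360,170,460,270,6)"
```

```text
t 26.8 pos [ 0.5891 -0.1916  0.0777] std [0.0003 0.0001 0.0004] F [ 0.1 -0.  -0.8] open 0.029
plate in F mm [-0.8  1.1 55.3]
shift [-0.007 -0.008 -0.048] turn [-0.0006  0.0005 -0.0001] deg 0.1
26.95 [ 0.5891 -0.1914  0.0777] [[0.72, 0.554, -0.418], [0.48, -0.832, -0.277], [-0.501, -0.001, -0.865]] [ 1.67  0.05 -1.3 ]
```

View pics/w18c.png

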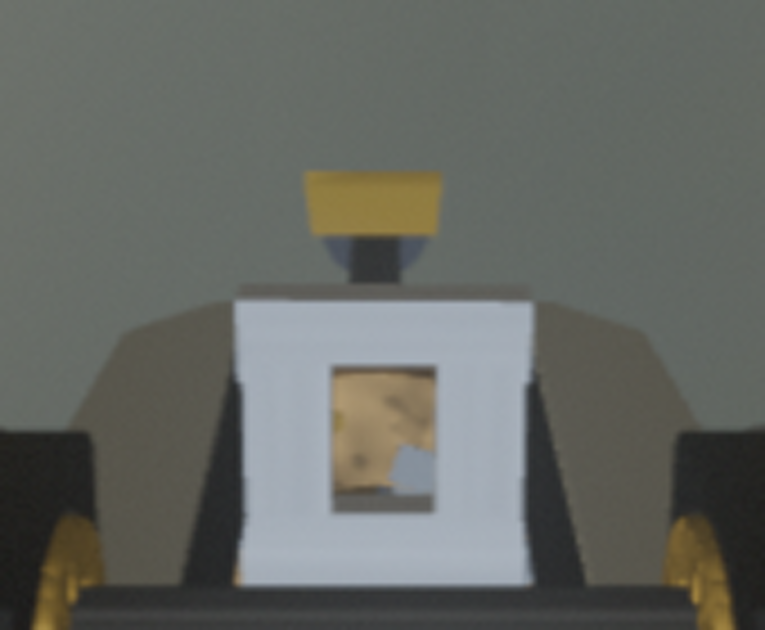

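View pics/s18c.png

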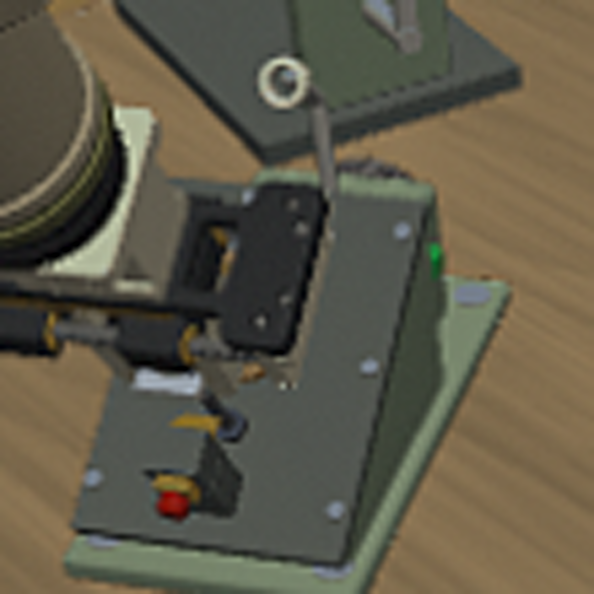

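View pics/t18c.png

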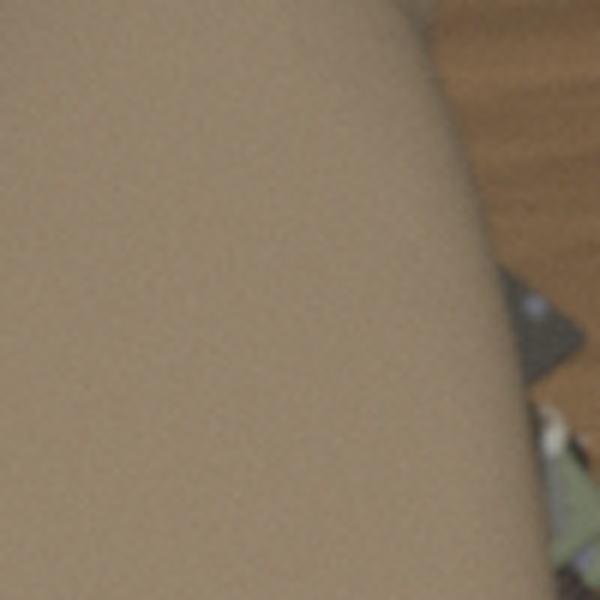

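Emit:
move_arm(
  series=[
    [-0.007,-0.011,0.08,0,0,0,-1],
    [-0.007,-0.011,0.16,0,0,0,-1],
    [-0.007,-0.011,0.17,0,0,0,-1],
    [-0.007,-0.011,0.17,0,0,0,-1],
  ],
)

```text
t: 27.35
tool_pos: [0.5794, -0.1957, 0.062]
orientation: [2.774, 0.84, -0.749]
force: [-0.3, 0.5, -0.9]
opening: 0.0285
```

```bash
python3 gop.py .038; python3 snap.py 19 wrist scene;python3 -c "
from h import *
crop(load('wrist19'),'w19c',190,180,360,320,4.5);crop(load('scene19'),'s19c',160,80,270,190,5.4)"
```

```text
t 27.55 pos [ 0.5802 -0.1957  0.0628] std [0.0003 0.     0.0002] F [ 0.1  0.1 -1.3] open 0.0289
plate in F mm [ 0.1 -0.4 37.6]
shift [ 0.002  0.007 -0.005] turn [-0.0009  0.0006 -0.0001] deg 0.2
27.65 [ 0.5805 -0.1956  0.063 ] [[0.72, 0.554, -0.418], [0.48, -0.832, -0.277], [-0.501, -0.002, -0.865]] [ 0.82 -0.78 -1.32]
```

View pics/w19c.png

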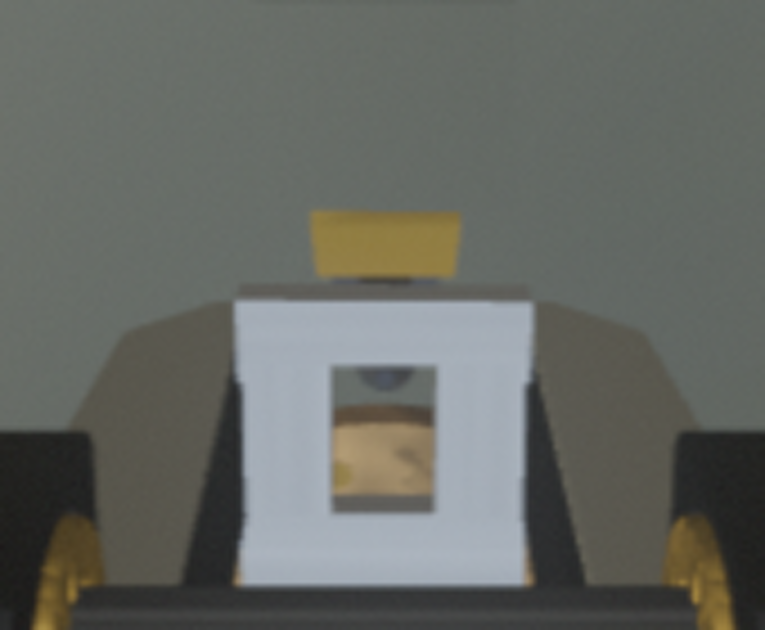

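View pics/s19c.png

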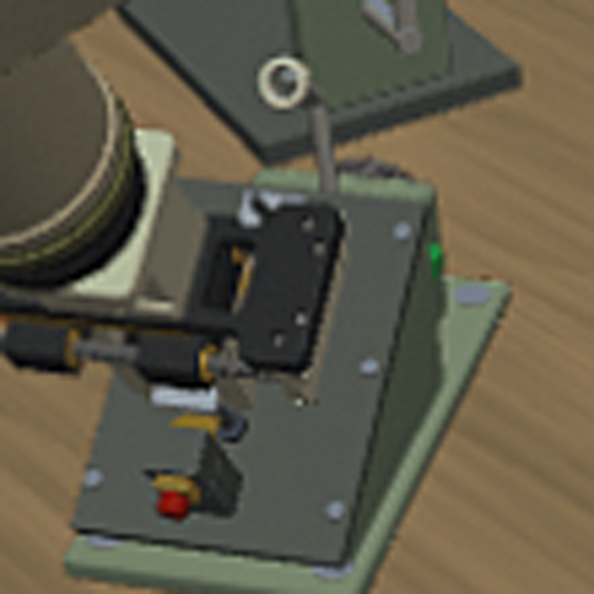

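```bash
python3 - <<'E'
from h import *
F=frame(np.radians(-146.25));o=np.array([.553,-.2145,.1008])
w=load("wrist19")
for n,p in dict(post=(-.05,0,.025),bolt0=(-.0585,0,.015),bolt1=(-.069,0,.029),slotfar=(-.058,0,.0401),slotnear=(-.041,0,.0401),tabend=(-.065,0,.0401),collar=(-.05,0,-.019),disc_edge=(-.034,0,.006)).items():
    q=(proj(w,o+F@np.array(p))[0]-[190,180])*4.5;print(n,q.round(0))
E
```

```text
post [383. 374.]
bolt0 [383. 273.]
bolt1 [382. 226.]
slotfar [382. 361.]
slotnear [382. 510.]
tabend [382. 297.]
collar [383. 248.]
disc_edge [383. 430.]
```

Emit:
move_arm(
  series=[
    [0,0.003,0.03,0,0,0,-1],
    [0,0.003,0.06,0,0,0,-1],
    [0,0.003,0.09,0,0,0,-1],
    [0,0.003,0.12,0,0,0,-1],
    [0,0.003,0.14,0,0,0,-1],
    [0,0.003,0.14,0,0,0,-1],
  ],
)

```text
t: 28.25
tool_pos: [0.5744, -0.2, 0.0507]
orientation: [2.774, 0.839, -0.747]
force: [-0.7, -0.5, 1.1]
opening: 0.0291
```

```bash
python3 gop.py .024; python3 snap.py 20 wrist scene;python3 -c "
from h import *
crop(load('wrist20'),'w20c',190,180,360,320,4.5);crop(load('scene20'),'s20c',160,80,270,190,5.4)"
```

```text
t 28.45 pos [ 0.5745 -0.1999  0.0507] std [0. 0. 0.] F [-0.5 -1.1  0.1] open 0.0292
plate in F mm [ 0.3 -0.1 23.6]
shift [ 0.004  0.004 -0.005] turn [-0.0009  0.0007 -0.0002] deg 0.2
28.55 [ 0.5746 -0.1998  0.0507] [[0.72, 0.554, -0.419], [0.48, -0.832, -0.277], [-0.502, -0.002, -0.865]] [-0.85 -0.67  0.44]
```

View pics/w20c.png

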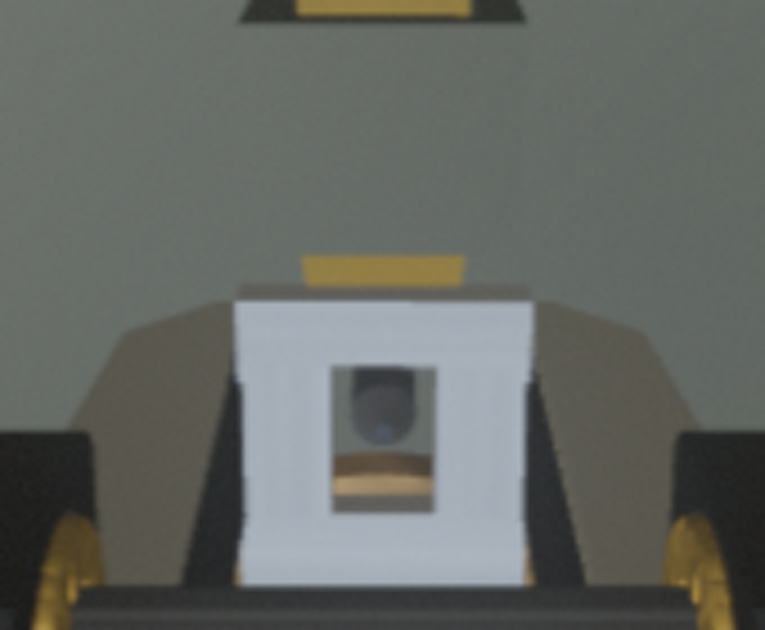

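Emit:
move_arm(
  series=[
    [0,0,0.03,0,0,0,-1],
    [0,0,0.06,0,0,0,-1],
    [0,0,0.09,0,0,0,-1],
    [0,0,0.11,0,0,0,-1],
    [0,0,0.13,0,0,0,-1],
    [0,0,0.15,0,0,0,-1],
    [0,0,0.155,0,0,0,-1],
    [0,0,0.155,0,0,0,-1],
  ],
)

```text
t: 29.35
tool_pos: [0.5685, -0.2035, 0.0375]
orientation: [2.774, 0.84, -0.746]
force: [1.8, 3.5, 2.9]
opening: 0.0289
```

```bash
python3 gop.py .0085; python3 snap.py 21 wrist scene;python3 -c "
from h import *
crop(load('wrist21'),'w21c',190,180,360,320,4.5);crop(load('scene21'),'s21c',160,80,270,190,5.4)"
```

```text
t 29.55 pos [ 0.5685 -0.2037  0.0375] std [0.     0.0001 0.    ] F [2.4 4.4 2.9] open 0.0287
plate in F mm [-0.2 -0.3  8.6]
shift [-0.001  0.006 -0.   ] turn [-0.0007  0.0004 -0.0001] deg 0.2
29.65 [ 0.5685 -0.2038  0.0374] [[0.72, 0.554, -0.418], [0.481, -0.832, -0.277], [-0.501, -0.002, -0.865]] [2.13 4.57 3.16]
```

View pics/w21c.png

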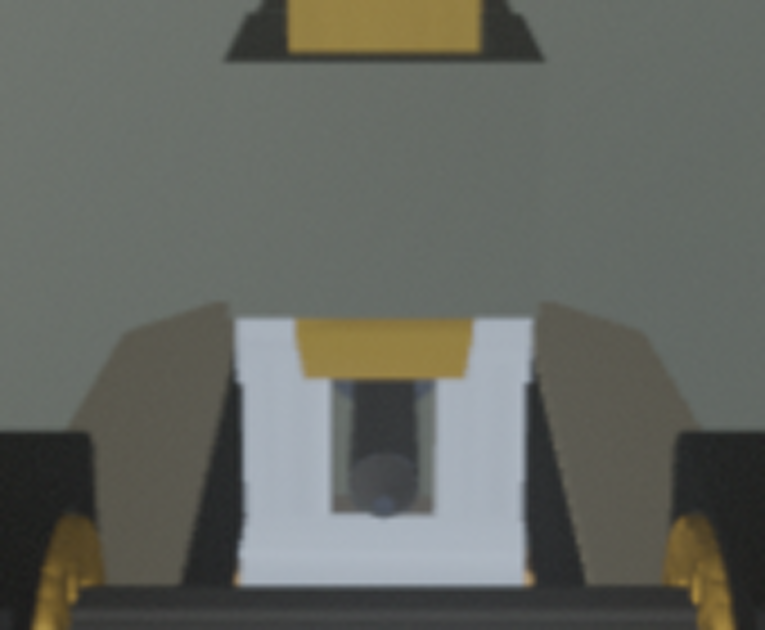

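View pics/s21c.png

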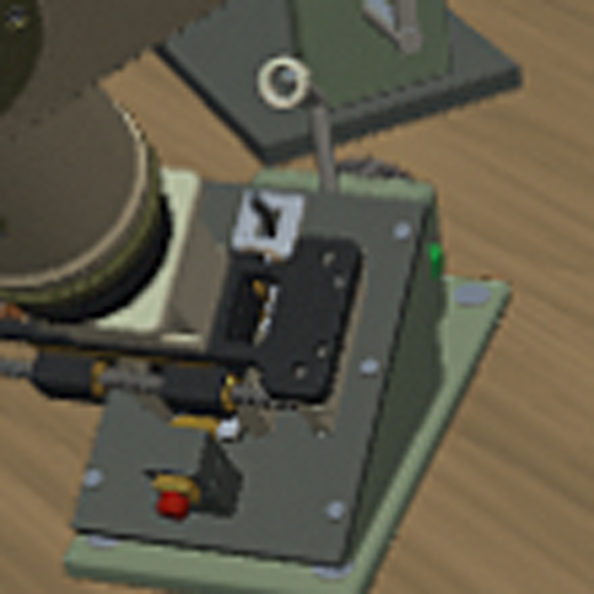

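Emit:
move_arm(
  series=[
    [0,0,0.01,0,0,0,-1],
    [0,0,0.01,0,0,0,-1],
    [0,0,0,0,0,0,0.1],
    [0,0,0,0,0,0,0.1],
    [0,0,0,0,0,0,0.1],
    [0,0,-0.1,0,0,0,0.1],
    [0,0,-0.4,0,0,0,0.1],
    [0,0,-0.8,0,0,0,0.1],
  ],
)

```text
t: 30.45
tool_pos: [0.6, -0.1819, 0.1056]
orientation: [2.775, 0.84, -0.754]
force: [0.8, 0.2, -0.2]
opening: 0.0513
```

Emit:
move_arm(
  series=[
    [-0.2,0,-0.4,0,0,0,0.5],
    [-0.4,0,-0.6,0,0,0,1],
    [-0.4,0,-0.6,0,0,0,1],
    [-0.4,0,-0.6,0,0,0,1],
  ],
)

```text
t: 30.85
tool_pos: [0.5986, -0.1846, 0.1794]
orientation: [2.774, 0.839, -0.744]
force: [-0.0, 0.4, -0.7]
opening: 0.0786
```

```bash
python3 snap.py 22 wrist scene;python3 -c "
from h import *
crop(load('wrist22'),'w22c',180,80,370,310,2.6);crop(load('scene22'),'s22c',160,80,270,190,5.4)"
```

```text
30.95 [ 0.5972 -0.1843  0.1768] [[0.718, 0.554, -0.421], [0.481, -0.832, -0.276], [-0.503, -0.004, -0.864]] [ 0.14  0.18 -0.42]
```

View pics/w22c.png

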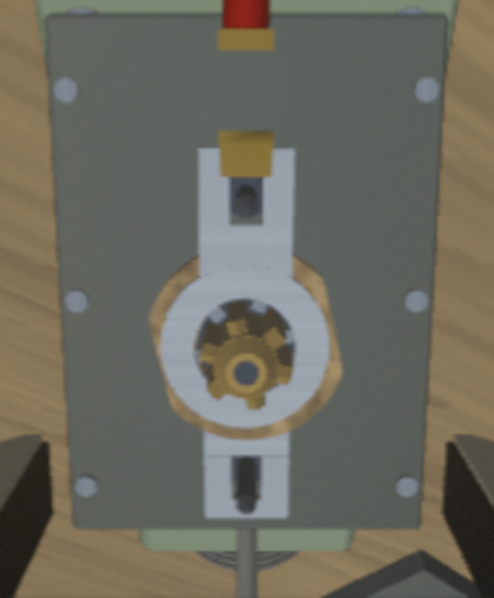

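View pics/s22c.png

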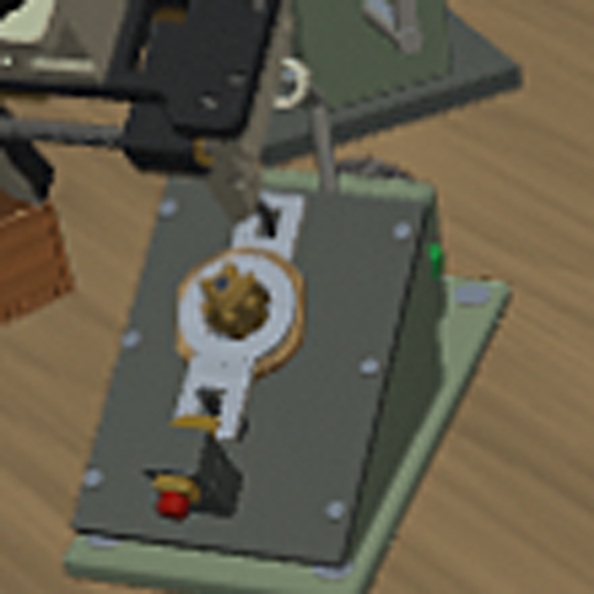

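```bash
python3 - <<'E'
from ringfit import *
F=frame(np.radians(-146.25));o=np.array([.553,-.2145,.1008])
w=load("wrist22");c=cont(steel(w,(225,130,325,249)))
for z in(.009,.011,.013):
    ctr,r,es,xm=ringtab(w,c,o+F[:,2]*z,F,-1);print(z,(ctr*1e3).round(2),(r*1e3).round(2),np.round(es,2).tolist(),xm.round(4))
f=lambda q,z:(F.T@(onplane(w,180+q[0]/2.6,80+q[1]/2.6,o+z*F[:,2],F[:,2])-o)*1e3).round(1)
print("bolt nose",f((246,177),.015),"slot",f((246,224),.011),f((247,178),.011))
w3=load("wrist3");print("nose before",(F.T@(onplane(w3,245+268/9,120+182/9,o+.015*F[:,2],F[:,2])-o)*1e3).round(1))
E
python3 snap.py 23 top
```

```text
0.009 [-1.57 -0.59] 27.77 [[0.63, 15.56], [-0.91, -14.66]] 0.067
0.011 [-2.12 -0.58] 27.58 [[0.63, 15.46], [-0.59, -14.55]] 0.0671
0.013 [-2.67 -0.56] 27.39 [[0.63, 15.35], [-0.59, -14.45]] 0.0672
bolt nose [-58.4   0.4  15. ] slot [-43.2   0.4  11. ] [-57.8   0.7  11. ]
nose before [-58.5   0.4  15. ]
31.0 [ 0.597  -0.1843  0.1764] [[0.718, 0.554, -0.421], [0.481, -0.832, -0.276], [-0.504, -0.005, -0.864]] [ 0.8  -0.06  0.09]
```

View pics/top23.png

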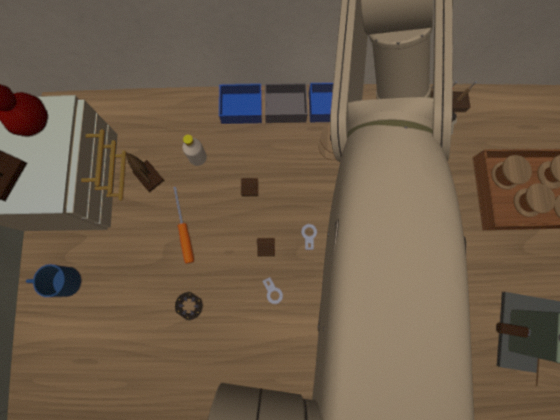

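```bash
python3 -c "
from plant import *
print(close_job())"
```

```text
the job is handed in; nothing more can be done
None
```

The job is done and handed in at about 31 s. The cork disc is down on the splined hub. The second plate is on top of it, tab down the slope over the free post, with the latch sprung back over it.

**Last checks**
- **Plate:** the ring centre measured about 2 mm down the slope and 0.6 mm sideways of the axis (limit 4.5 mm). The held plate read 8.6 mm above the fitted plate's face before I let go (allowed 6 to 11.2 mm).
- **Latch:** the bolt nose measured x = -58.4 mm, against -58.5 mm before the job, so it is fully out over the tab.
- **Disc:** it read 3.6 mm when it bottomed at about 6 N of force, and looked flat after release (allowed 0.5 to 5 mm).
- **Robot:** it was well clear of everything at hand-in.
- **Bystanders:** the worn disc, screwdriver, glue bottle and figure look unmoved in the last top picture. The arm hid the gourd and most of the reel there, so I could not confirm those two at the end.

**What disagreed**
- **Finger length:** the pictures show the finger ends about 38 mm behind the reported TCP, not at it. My first grasp therefore closed in the air above the disc. I corrected for this and the second grasp held.
- **Hub position:** the fixed cameras and the wrist camera differed by 2 to 3 mm. I used the wrist camera.

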